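# Snap the watch back home with the hand pusher

### The job

A watch lies face down on the round holder with its snap-fit back standing a little proud. Pick up the wide-flanged hand pusher from the wooden tray, set its white foot squarely on the middle of the back and press straight down until the back clicks home, never pushing harder than about 25 N or the crystal underneath cracks, and never touching the watch or holder with the gripper itself. Then stand the pusher upright in the round steel dish, let go of it, and leave everything else where it is.

Things in the scene. Friction and masses are not known exactly. Their poses are not given: they have to be found in the camera images.
- pusher_mid (a point): Wide hand pusher, loose, upright, 64 mm tall, 140 g: white foot 28 mm wide, 8 mm high; steel flange 44 mm wide, 8 to 13 mm above the underside; above it a plain round wooden handle 22 mm in diameter. Point: on its axis half-way up, 32 mm above the underside; z up the handle. Fingers closed on the handle just above the flange (its top is 19 mm below this point) can bear down on the flange.
- slim_mid (a point): The slim hand pusher, not to be used: the same shape, height and handle, but its flange is only 27 mm in diameter and its foot 24 mm. It stands upright in the tray 104 mm from the wide one; either may be at the tray's near or far end. This point is on its axis, 32 mm above its underside.
- tray: Dark wooden valet tray, fixed, 210 mm (its x) by 130 mm (its y), walls 5 mm thick and 16 mm high, inner floor 5 mm above the desk. Origin: centre of its underside. The two pushers stand on its x axis, 52 mm either side of the middle.
- holder: Steel watch holder, fixed: round base 100 mm wide, 12 mm high, black collar 72 mm wide up to 26 mm, and in it a platform, screwed to some height, with a gel cushion on which the watch lies face down (case 52 mm wide, four lugs). Origin: centre of the underside of the base.
- watch_axis (a point): Fixed point of the holder on the watch's vertical axis, 66 mm above the desk. It does NOT show the watch's height, which is unknown: the proud back's top is anywhere from 12 mm below to 12 mm above it, to be found by touch. The back is a flat disc 42 mm wide on this axis, its top 6 mm above the case when proud, 2 mm when home. The cushion yields 1 mm per 8 N.
- snap_back (a joint): How far the watch back has gone into the case, in m: 0 standing proud, 0.004 fully home. It resists until about 15 N of push, then clicks the rest of the way by itself with a clear drop in force; let go before that, it springs back out. Once home it stays.
- cock_x (a joint): Tilt of the watch back about the holder's x axis, rad, 0 when square. It tilts if it is pushed beside its middle or with a slanted foot, and springs back (0.35 N m per rad).
- cock_y (a joint): The same about the holder's y axis.
- dish_floor (a point): Round stainless steel dish, loose, 350 g, empty: outer diameter 120 mm at the rim, 14 mm high, inner floor 106 mm wide. This point is the centre of its inner floor, 4 mm above the desk.
- loupe: Black eye loupe, 30 mm wide, 28 mm high, standing loose between the task's things; bystander. Origin: centre of its underside.
- jar: Small glass jar with an aluminium cap, 30 mm wide, 35 mm high, loose between the task's things; bystander. Origin: centre of its underside.
- blower: Yellow plastic dust blower standing with its nozzle up, 60 mm wide, 115 mm high, loose beyond the task's things; bystander. Origin: centre of its underside.
There are look-alikes about, which are no part of the job. Of the things that look like the part that bears dish_floor, take the one that is farthest to the robot's right at the start. Leave any yellow look-alike of the part that bears pusher_mid alone.

How it is judged:
By the outcome, as a careful person would: the job done as asked, in the order asked, and still so for the second after the job is handed in, with the robot touching nothing.
It also fails if it takes over 51 s, if anything falls off the work surface, if the arm or the gripper's body presses on something with over 40 N, if the wrist force passes 120 N, or if a joint passes its speed limit or range.

### The arm

A 7-joint arm with a two-finger parallel gripper is mounted at the origin on the work surface. World frame = base frame: x ahead of the robot, y to its left, z up, the work surface at z = 0. Lengths are in m, angles in degrees, forces in N, time in s.
With the tool pointing down it reaches from about 0.425 to 0.875 m from the base axis. Payload 4.7 kg.
Tool frame: the origin (TCP) lies on the front face of the gripper's body, between the roots of the fingers; the fingertips stand 70 mm ahead of it and the grasp point (between the pads) lies 51 mm ahead of it; z points along the fingers, y is the direction in which the jaws open and shut (so a half turn about z gives the same grasp; the last joint's range is limited). The gripper opens to 87 mm and grips with 3 to 60 N. Pads are 19 mm wide; open, the fingers measure 117 mm over their backs; the gripper's body (75 mm by 190 mm) begins 51 mm behind the grasp point.
Start: joints at [74.146, 18.392, -4.016, 83.108, 1.295, 78.541, -3.26], TCP at [0.186, -0.623, 0.292] pointing down, gripper open.
Joint ranges: [-163.93, 163.93], [-17.29, 119.83], [-79.2, 71.16], [3.27, 140.29], [-89.18, 269.18], [5.43, 117.66], [-154.24, 154.24]. Speed limits (degrees/s): [147.25, 147.25, 180, 180, 180, 180, 180].

### API

Orientations are given as [roll, pitch, yaw] about the fixed x, y, z axes, in that order (R = Rz(yaw) Ry(pitch) Rx(roll)).
In Python, from cell import env gives the robot as it stands.
- The arm moves only by the tool drive_tool, never from a script. Its argument "commands" is a list of rows, each a list of 7 numbers: the shift along the tool's x, y, z in cm, then the turn, a rotation vector about the tool's x, y, z in degrees, then the opening, from 0 (shut) to 1 (fully open). In form: [[tx, ty, tz, rx, ry, rz, hand], ...]. A call has 1 to 20 rows; each row shifts and turns the commanded pose from where the row before left it, along the tool's axes as they then stand; what a row does not reach is not made up. A row lasts 1/12 s, in which the tool goes at most 41.7 mm and 7.16 degrees, less where a joint would pass 70% of its speed; a pose out of reach is approached as far as the arm can. A call is refused whole if a number of a shift passes 4.17 or a number of a turn 7.16, either way. A call with a gripper value outside its range is refused whole. The fingers move at their own pace and stop on an object; "force" is the grip in N (left out, the last holds). Time passes only in rows, so rows that do not move let the fingers close. It gives the time, the measured TCP pose, the force and the opening at its end, in the units of the state.
- env.get_obs(): the state, without advancing time (a new reading comes with each control period).
- env.read_camera(name): name is "side" or "top" or "wrist"; returns a dict with "img" (400x640x3 uint8, blue, green, red), "mtx" (3x3 intrinsics, pixels), "k1" (the pictures are not rectified: a ray, as slopes to the right and down, at radius r is drawn at 1 + k1 r^2 times it, then the intrinsics apply), "pose" (4x4, takes a point from camera to world coordinates). Camera axes: x right, y down, z forward; pixel columns grow to the right and rows downward; lengths in m; the calibration is good to about 2 mm. A picture is of the moment at which its call begins. There is no depth.
- env.sign_off(): hands the job in, once; it reports no verdict.
The state is a dict: "time_s": time; "qpos": joint angles; "joint_velocities": joint speeds; "effort": joint torques, N m; "tool_pos": TCP position; "tool_rot": TCP orientation; "force": force on the tool from outside, world axes, zero at the start; "wrist_torque": the same for the moment, N m; "grip_width": finger opening in m.
Only numpy, scipy, OpenCV 4.12 (cv2) and the standard library are available. Lean on these libraries where they do the work, as an engineer would, in place of code of your own. Each camera call takes 0.05 s, during which the arm holds its last target.

## Working session

There is one attempt and no reset: what is moved stays moved. The work goes in short steps, Python scripts to look and compute and a tool call to move; the robot and the scene stay as the last step left them, time stands still between calls to the robot, and variables do not carry over. Pictures are saved under pics/ and viewed, and the job is handed in when it is done.

Besides the shell and the picture viewer there is one more tool, called after ">>>" as name(argument=value, ...), one argument or row to a line, values as JSON. drive_tool: Moves the arm, as the interface text tells. Its arguments: {"type":"object","properties":{"commands":{"type":"array"},"force":{"type":"number"}},"required":["commands"]}

```bash
ls; mkdir -p pics; python3 - <<'E'
from cell import env
import cv2
o=env.get_obs()
for k,v in o.items(): print(k,v)
for n in ["side","top","wrist"]:
    c=env.read_camera(n); cv2.imwrite(f"pics/{n}0.png",c["img"]); print(n,c["mtx"].tolist(),c["k1"],c["pose"].round(4).tolist())
E
```

```text
pics
time_s 0.0
qpos [74.14736449 18.43869316 -4.01650694 83.17601453  1.29517507 78.54015255
 -3.25846277]
joint_velocities [-0.0223522  -0.04418276  0.04854269  0.11312804 -0.08170958  0.03686613
 -0.06611038]
effort [ 1.89170796e-04 -4.91285706e+01 -4.03959313e-01 -3.12524378e+01
 -6.40598964e-02  4.39020200e-02  2.11754282e-04]
tool_pos [ 0.1861996  -0.62231474  0.29115592]
tool_rot [-1.79890398e+02  5.65039558e-03  1.66649130e+01]
force [ 0.46374221  0.1891022  -0.07252472]
wrist_torque [-0.03472892  0.00984421 -0.05473177]
grip_width 0.0870877075394214
side [[449.07251271552957, 0.0, 312.04340340544167], [0.0, 449.07251271552957, 201.43301823035316], [0.0, 0.0, 1.0]] 0.034360562769869055 [[-0.7186, -0.528, 0.4525, 0.0923], [-0.6952, 0.5595, -0.4512, 0.5588], [-0.0149, -0.6389, -0.7691, 0.938], [0.0, 0.0, 0.0, 1.0]]
top [[381.01785642498425, 0.0, 321.9248598764041], [0.0, 381.01785642498425, 198.27030996918012], [0.0, 0.0, 1.0]] -0.09227606836944639 [[-0.0228, -0.9967, 0.0774, 0.484], [-0.9997, 0.0233, 0.0044, 0.058], [-0.0061, -0.0773, -0.997, 1.199], [0.0, 0.0, 0.0, 1.0]]
wrist [[277.50555477055815, 0.0, 321.38394938487136], [0.0, 277.50555477055815, 196.93588893140827], [0.0, 0.0, 1.0]] -0.03541331790434396 [[0.2861, -0.9231, -0.2569, 0.2569], [-0.9582, -0.276, -0.0757, -0.601], [-0.0011, 0.2678, -0.9635, 0.3827], [0.0, 0.0, 0.0, 1.0]]
```

View pics/top0.png

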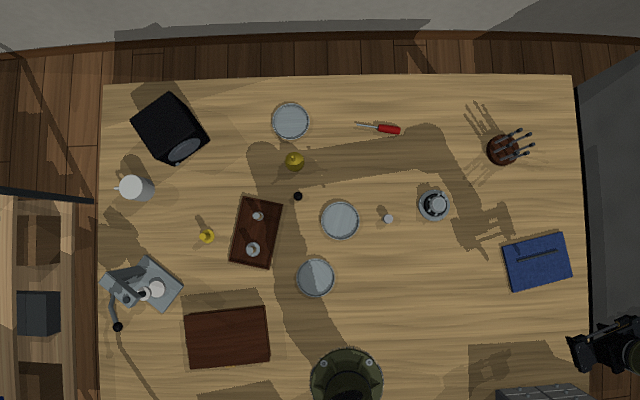

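View pics/side0.png

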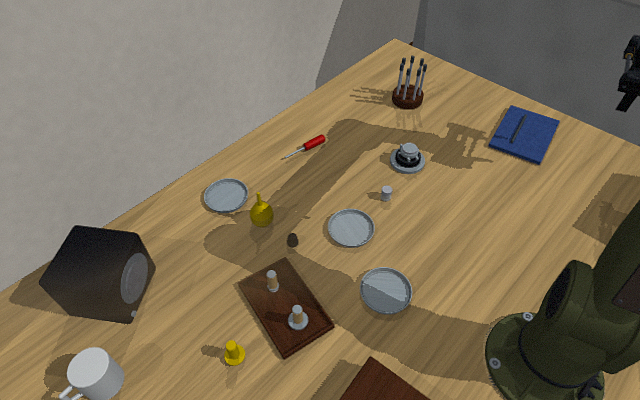

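View pics/wrist0.png

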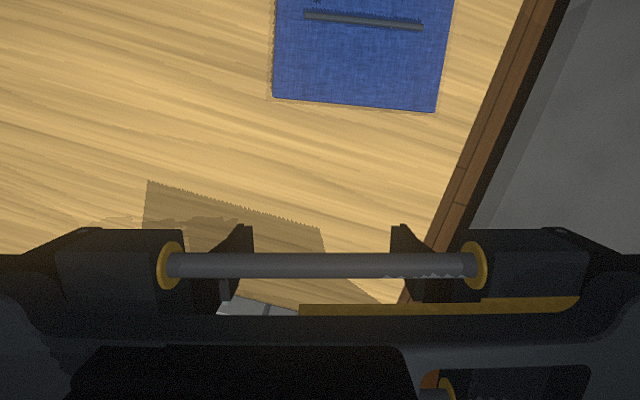

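The top view shows the tray at about (256,232) with two pushers at (258,216) and (253,250). The holder is at (433,205). There are three dishes, at (290,121), (340,220) and (315,277), and a yellow pusher at (207,236). I'll zoom in and measure.

```bash
cat > h.py <<'E'
import numpy as np, cv2
from cell import env
def cam(n): return env.read_camera(n)
def ray(c,uv):
    p=cv2.undistortPoints(np.array([[uv]],float),c["mtx"],np.array([c["k1"],0,0,0.]))[0,0]
    R=c["pose"][:3,:3]; return c["pose"][:3,3], R@np.array([p[0],p[1],1.])
def onz(c,uv,z):
    o,d=ray(c,uv); return o+d*(z-o[2])/d[2]
def proj(c,P):
    T=np.linalg.inv(c["pose"]); rv,_=cv2.Rodrigues(T[:3,:3])
    return cv2.projectPoints(np.array([P],float),rv,T[:3,3],c["mtx"],np.array([c["k1"],0,0,0.]))[0][0,0]
def two(c1,a,c2,b):
    o1,d1=ray(c1,a);o2,d2=ray(c2,b)
    A=np.stack([d1,-d2],1); s,*_=np.linalg.lstsq(A,o2-o1,rcond=None)
    p,q=o1+s[0]*d1,o2+s[1]*d2; return (p+q)/2,np.linalg.norm(p-q)
def crop(img,x0,y0,w,h,s,f):
    cv2.imwrite(f,cv2.resize(img[y0:y0+h,x0:x0+w],None,fx=s,fy=s,interpolation=cv2.INTER_CUBIC))
E
python3 - <<'E'
from h import *
t=cam("top");s=cam("side")
crop(t["img"],190,170,130,110,6,"pics/t_tray.png")
crop(s["img"],220,240,130,120,5,"pics/s_tray.png")
crop(t["img"],310,170,150,80,5,"pics/t_hold.png")
crop(s["img"],310,130,130,130,4,"pics/s_hold.png")
for n,uv in dict(d1=(290,121),d2=(340,220),d3=(315,277)).items(): print(n,onz(t,uv,0.01).round(3))
E
```

```text
d1 [0.826 0.16  0.01 ]
d2 [0.507 0.008 0.01 ]
d3 [0.333 0.09  0.01 ]
```

View pics/t_tray.png

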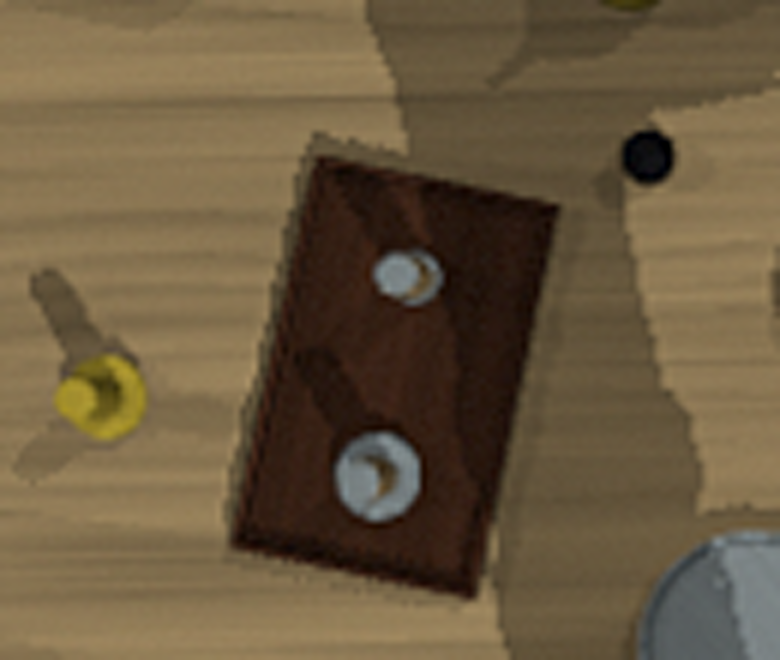

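View pics/s_tray.png

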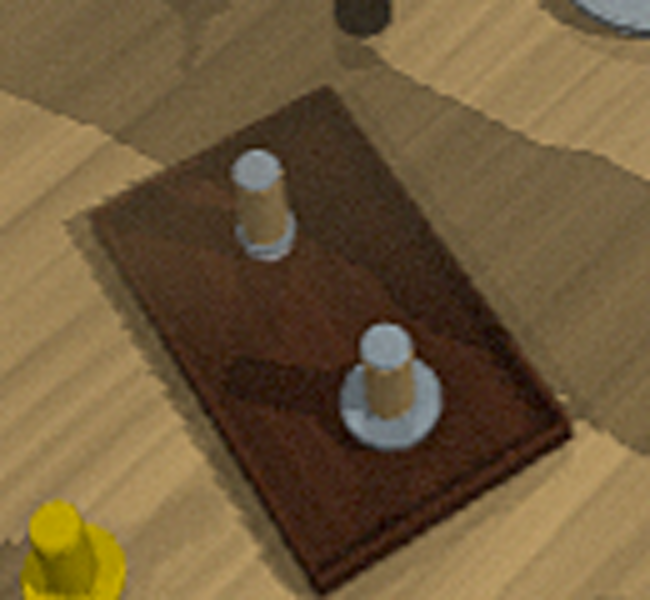

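View pics/t_hold.png

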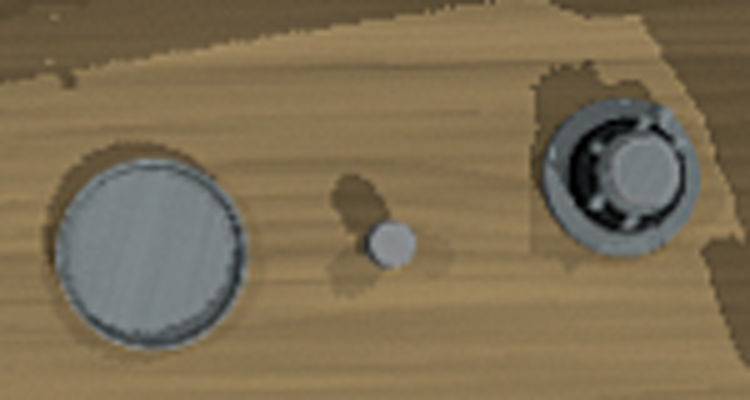

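View pics/s_hold.png

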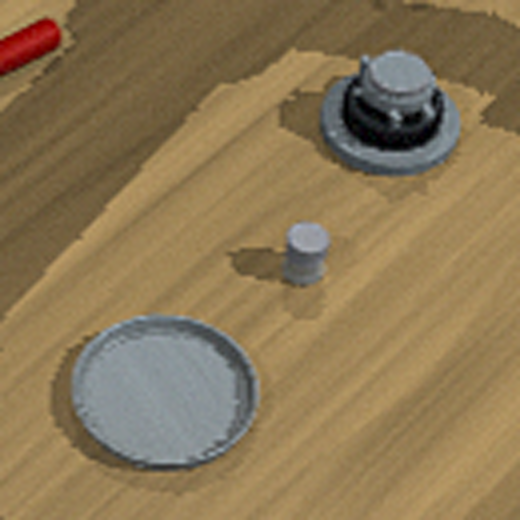

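Candidates for the wide pusher:
- Top (253,250), near end of the tray, with the wide flange.
- Top (258,216), with a flange barely wider than its handle. This is the slim one.
- Top (207,236), yellow, to be left alone.

The near-end one it is. For the dish, (340,220) has the smallest y (0.008) of the three, so it is the rightmost. Next I'll measure them with masks.

```bash
python3 - <<'E'
from h import *
t=cam("top");s=cam("side")
def ell(c,box,lo,hi,name,k=1,minA=20):
    x0,y0,w,h=box
    img=cv2.resize(c["img"][y0:y0+h,x0:x0+w],None,fx=4,fy=4,interpolation=cv2.INTER_CUBIC)
    hsv=cv2.cvtColor(img,cv2.COLOR_BGR2HSV); m=cv2.inRange(hsv,lo,hi)
    cs,_=cv2.findContours(m,cv2.RETR_EXTERNAL,cv2.CHAIN_APPROX_NONE)
    cs=sorted(cs,key=cv2.contourArea)[::-1][:k]
    for q in cs:
        if len(q)<6: continue
        e=cv2.fitEllipse(cv2.convexHull(q)); uv=((e[0][0]+.5)/4-.5+x0,(e[0][1]+.5)/4-.5+y0)
        print(name,np.round(uv,2),np.round(np.array(e[1])/4,1),cv2.contourArea(q)/16); r=uv
    return uv
g=((0,0,70),(179,60,255)); gs=((85,10,70),(135,120,255))
a=ell(t,(240,236,28,28),(80,0,60),(140,120,255),"wide top")
b=ell(s,(284,300,30,34),(80,0,60),(140,120,255),"wide side",2)
a2=ell(t,(248,206,22,20),(80,0,60),(140,120,255),"slim top")
d=ell(t,(315,195,50,50),(80,0,50),(140,120,255),"dish top")
d2=ell(s,(322,204,60,50),(80,0,50),(140,120,255),"dish side")
hd=ell(t,(412,184,45,42),(80,0,50),(140,120,255),"hold top")
h2=ell(s,(385,138,45,38),(80,0,50),(140,120,255),"hold side",3)
print("wide",onz(t,a,.018).round(4), "side",onz(s,b,.018).round(4))
print("dish",onz(t,d,.014).round(4),onz(s,d2,.014).round(4))
print("hold",onz(t,hd,.012).round(4),onz(s,h2,.012).round(4))
p,e=two(t,(438.6-.1,204.4),s,(410.5,148.25)); print("back tri",p.round(4),e)
w=onz(t,(252.8,249.5),.018);print(w, onz(s,(298.2,320.4),.018), onz(s,(297.2,309.),.069))
# tray corners at z=.016 from top crop
for cpx in [(318,155),(560,205),(475,598),(232,548)]:
    print("corner",onz(t,(190+cpx[0]/6,170+cpx[1]/6),.016).round(3))
for n,u in dict(loupe=(298,196.3)).items(): print(n,onz(t,u,.028).round(3))
print("jar",onz(t,(310+392/5,170+245/5),.035).round(3))
print("slim",onz(t,a2,.018).round(4)); print("blower",onz(t,(295,161),.05).round(3))
E
```

```text
wide top [252.57 248.86] [13.8 14.4] 147.5625
wide side [297.63 319.73] [19.3 20.1] 162.59375
wide side [296.65 308.76] [8.8 9.7] 62.78125
slim top [255.47 215.07] [6.1 6.7] 28.65625
dish top [339.83 220.3 ] [37.4 37.6] 1074.59375
dish side [350.81 227.4 ] [38.2 46.3] 1345.71875
hold top [433.76 204.71] [30.9 31.2] 735.0
hold side [407.15 158.32] [31.  34.5] 554.46875
hold side [397.87 155.  ] [0.5 0.7] 0.1875Traceback (most recent call last):
  File "<stdin>", line 21, in <module>
  File "<stdin>", line 11, in ell
cv2.error: OpenCV(4.12.0) /io/opencv/modules/imgproc/src/shapedescr.cpp:361: error: (-201:Incorrect size of input array) There should be at least 5 points to fit the ellipse in function 'fitEllipseNoDirect'
```

```bash
python3 - <<'E'
from h import *
t=cam("top");s=cam("side")
P=lambda n,*a: print(n,*[np.round(x,4) for x in a])
P("wide",onz(t,(252.57,248.86),.018),onz(s,(297.63,319.73),.018),onz(s,(296.65,308.76),.069))
P("dish",onz(t,(339.83,220.3),.014),onz(s,(350.81,227.4),.014))
P("hold",onz(t,(432.5+1.26,204.71),.012)); 
P("hold",onz(t,(310+621/5-.4,170+178/5-.4),.012))
P("back",*two(t,(438.6-.4,204.0),s,(410.5-.4,148.25-.4)))
for z in (.054,.066,.078): P("back z",onz(t,(438.2,204.0),z),onz(s,(410.1,147.85),z))
for cpx in [(318,155),(560,205),(475,598),(232,548)]:
    P("corner",onz(t,(190+cpx[0]/6,170+cpx[1]/6),.016))
P("loupe",onz(t,(298,196.3),.028))
P("jar",onz(t,(310+392/5,170+245/5),.035))
P("slimflange",onz(t,(190+412/6-.4,170+278/6-.4),.018)); P("blower",onz(t,(295,161),.05))
E
```

```text
wide [0.4237 0.2813 0.018 ] [0.4231 0.2818 0.018 ] [0.4237 0.2814 0.069 ]
dish [0.5061 0.0091 0.014 ] [0.5043 0.0107 0.014 ]
hold [ 0.5477 -0.2875  0.012 ]
hold [ 0.5461 -0.2875  0.012 ]
back [ 0.5469 -0.2885  0.0563] 0.0006
back z [ 0.5473 -0.289   0.054 ] [ 0.5478 -0.2909  0.054 ]
back z [ 0.5466 -0.2854  0.066 ] [ 0.5417 -0.2794  0.066 ]
back z [ 0.5459 -0.2817  0.078 ] [ 0.5355 -0.2679  0.078 ]
corner [0.5893 0.3101 0.016 ]
corner [0.5602 0.1838 0.016 ]
corner [0.3586 0.2311 0.016 ]
corner [0.3863 0.3571 0.016 ]
loupe [0.5827 0.1368 0.028 ]
jar [ 0.5061 -0.1387  0.035 ]
slimflange [0.5252 0.2623 0.018 ]
blower [0.6892 0.1426 0.05  ]
```

>>> drive_tool(
  commands=[
    [3.7,-0.6,0,0,0,-3.5,0.8],
    [3.7,-0.6,0,0,0,-3.5,0.8],
    [3.7,-0.6,0,0,0,-3.5,0.8],
    [3.7,-0.6,0,0,0,-3.5,0.8],
    [3.7,-0.6,0,0,0,-3.5,0.8],
    [3.7,-0.6,0,0,0,-3.5,0.8],
    [3.7,-0.6,0,0,0,-3.5,0.8],
    [3.7,-0.6,0,0,0,-3.5,0.8],
    [3.7,-0.6,0,0,0,-3.5,0.8],
    [3.7,-0.6,0,0,0,-3.5,0.8],
    [3.7,-0.6,0,0,0,-3.5,0.8],
    [3.7,-0.6,0,0,0,-3.5,0.8],
    [3.7,-0.6,0,0,0,-3.5,0.8],
    [3.7,-0.6,0,0,0,-3.5,0.8],
    [3.7,-0.6,0,0,0,-3.5,0.8],
    [3.7,-0.6,0,0,0,-3.5,0.8],
    [3.7,-0.6,0,0,0,-3.5,0.8],
    [3.7,-0.6,0,0,0,-3.5,0.8],
    [3.7,-0.6,0,0,0,-3.5,0.8],
    [3.7,-0.6,0,0,0,-3.5,0.8],
  ],
)

```text
time_s: 2.12
tool_pos: [0.5477, -0.0166, 0.2925]
tool_rot: [180.0, 0.0, 86.8]
force: [0.6, -1.4, 0.1]
grip_width: 0.0697
```

```bash
cat >> h.py <<'E'
from scipy.spatial.transform import Rotation as Ro
def plan(target,yaw,n,start=None):
    """rows (cm,deg) for straight line to target with tool down at yaw, n rows"""
    o=env.get_obs(); p=np.array(o["tool_pos"] if start is None else start[:3]); y0=o["tool_rot"][2] if start is None else start[3]
    print("from",p.round(4),np.round(o["tool_rot"],2))
    dy=((yaw-y0)+180)%360-180
    d=(np.array(target)-p)/n
    for i in range(n):
        a=np.radians(y0+dy*i/n); x=np.array([np.cos(a),np.sin(a),0]); y=np.array([np.sin(a),-np.cos(a),0])
        print([round(100*d@x,2),round(100*d@y,2),round(-100*d[2],2),0,0,round(-dy/n,2)])
E
python3 - <<'E'
from h import *
plan([0.4235,0.2815,0.19],121.8,10)
E
```

```text
from [ 0.5477 -0.0166  0.2925] [1.7996e+02 1.0000e-02 8.6830e+01]
[np.float64(2.91), np.float64(-1.4), np.float64(1.02), 0, 0, np.float64(-3.5)]
[np.float64(2.99), np.float64(-1.22), np.float64(1.02), 0, 0, np.float64(-3.5)]
[np.float64(3.06), np.float64(-1.04), np.float64(1.02), 0, 0, np.float64(-3.5)]
[np.float64(3.12), np.float64(-0.85), np.float64(1.02), 0, 0, np.float64(-3.5)]
[np.float64(3.16), np.float64(-0.66), np.float64(1.02), 0, 0, np.float64(-3.5)]
[np.float64(3.2), np.float64(-0.47), np.float64(1.02), 0, 0, np.float64(-3.5)]
[np.float64(3.22), np.float64(-0.27), np.float64(1.02), 0, 0, np.float64(-3.5)]
[np.float64(3.23), np.float64(-0.07), np.float64(1.02), 0, 0, np.float64(-3.5)]
[np.float64(3.23), np.float64(0.12), np.float64(1.02), 0, 0, np.float64(-3.5)]
[np.float64(3.21), np.float64(0.32), np.float64(1.02), 0, 0, np.float64(-3.5)]
```

>>> drive_tool(
  commands=[
    [2.9,-1.4,1,0,0,-3.5,0.8],
    [3.0,-1.2,1,0,0,-3.5,0.8],
    [3.1,-1.0,1,0,0,-3.5,0.8],
    [3.1,-0.9,1,0,0,-3.5,0.7],
    [3.2,-0.7,1,0,0,-3.5,0.7],
    [3.2,-0.5,1,0,0,-3.5,0.7],
    [3.2,-0.3,1,0,0,-3.5,0.7],
    [3.2,-0.1,1,0,0,-3.5,0.7],
    [3.2,0.1,1,0,0,-3.5,0.7],
    [3.2,0.3,1,0,0,-3.5,0.7],
    [0,0,0,0,0,0,0.7],
    [0,0,0,0,0,0,0.7],
  ],
)

```text
time_s: 3.12
tool_pos: [0.4216, 0.2811, 0.1919]
tool_rot: [-180.0, -0.0, 121.9]
force: [0.2, -0.2, 0.1]
grip_width: 0.0609
```

```bash
python3 - <<'E'
from h import *
w=cam("wrist"); cv2.imwrite("pics/w1.png",w["img"]); 
for z in (.018,.069): print(proj(w,[.4235,.2815,z]))
plan([0.4235,0.2815,0.09],121.8,5)
E
```

```text
[322.76418589 197.13484413]
[322.99783471 213.89902009]
from [0.4229 0.2795 0.1922] [-1.7998e+02  2.0000e-02  1.2173e+02]
[np.float64(0.03), np.float64(0.03), np.float64(2.04), 0, 0, np.float64(-0.01)]
[np.float64(0.03), np.float64(0.03), np.float64(2.04), 0, 0, np.float64(-0.01)]
[np.float64(0.03), np.float64(0.03), np.float64(2.04), 0, 0, np.float64(-0.01)]
[np.float64(0.03), np.float64(0.03), np.float64(2.04), 0, 0, np.float64(-0.01)]
[np.float64(0.03), np.float64(0.03), np.float64(2.04), 0, 0, np.float64(-0.01)]
```

View pics/w1.png

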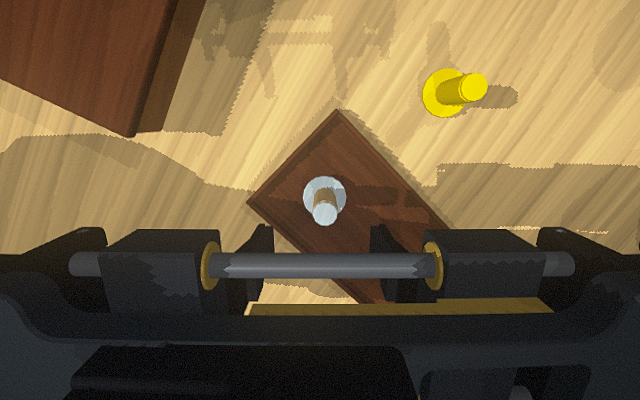

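The wrist view shows the wide-flange pusher at (324,196) with its cap at (325,214), within 2 px of prediction. The yellow one at (455,92) stays alone. Going down.

>>> drive_tool(
  commands=[
    [0,0,2.5,0,0,0,0.7],
    [0,0.1,2.5,0,0,0,0.7],
    [0,0.1,2.5,0,0,0,0.7],
    [0,0,1.5,0,0,0,0.7],
    [0,0,1.0,0,0,0,0.7],
    [0,0,0,0,0,0,0.7],
    [0,0,0,0,0,0,0.7],
  ],
)

```text
time_s: 3.75
tool_pos: [0.4255, 0.2797, 0.0925]
tool_rot: [180.0, 0.0, 121.6]
force: [-0.4, 1.0, -0.1]
grip_width: 0.061
```

```bash
python3 - <<'E'
from h import *
w=cam("wrist"); cv2.imwrite("pics/w2.png",w["img"]); o=env.get_obs(); print(o["tool_pos"],o["tool_rot"],o["force"])
s=cam("side"); crop(s["img"],220,220,150,130,5,"pics/s2.png")
E
```

```text
[0.42576097 0.2802093  0.09314932] [1.79918885e+02 2.41299697e-02 1.21590590e+02] [0.30796599 0.55242165 0.47675052]
```

View pics/w2.png

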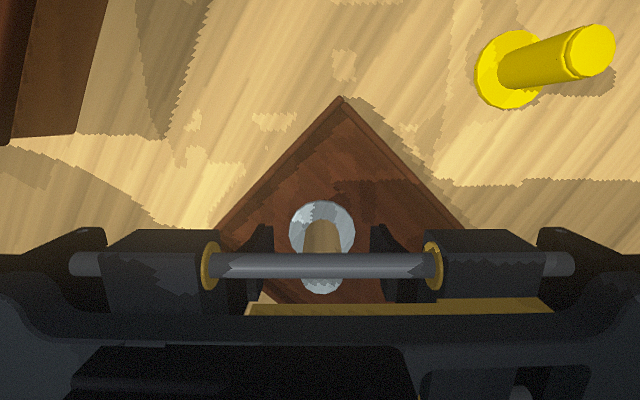

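View pics/s2.png

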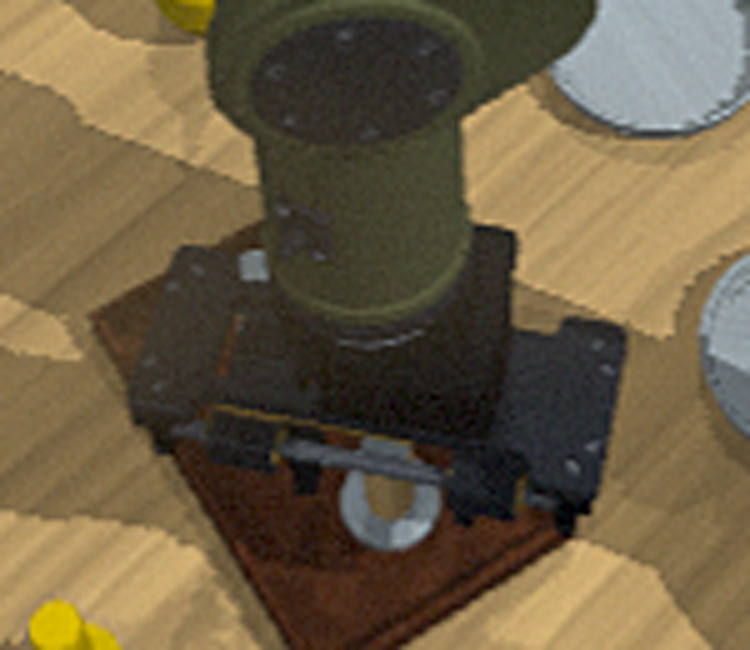

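>>> drive_tool(
  commands=[
    [0.2,0,0.3,0,0,0,0.7],
    [0,0,0,0,0,0,0.7],
    [0,0,0,0,0,0,0.2],
    [0,0,0,0,0,0,0.0],
    [0,0,0,0,0,0,0.0],
    [0,0,0,0,0,0,0.0],
    [0,0,0,0,0,0,0.0],
  ],
  force=30,
)

```text
time_s: 4.43
tool_pos: [0.4238, 0.282, 0.0892]
tool_rot: [-180.0, 0.0, 121.7]
force: [-0.2, -0.6, -0.6]
grip_width: 0.0355
```

>>> drive_tool(
  commands=[
    [0,0,0,0,0,0,0.0],
    [0,0,0,0,0,0,0.0],
    [0,0,0,0,0,0,0.0],
    [0,0,0,0,0,0,0.0],
  ],
  force=30,
)

```text
time_s: 4.77
tool_pos: [0.4238, 0.2821, 0.0892]
tool_rot: [180.0, 0.0, 121.7]
force: [-0.2, -0.4, -0.3]
grip_width: 0.0214
```

>>> drive_tool(
  commands=[
    [0,0,-1,0,0,0,0.0],
    [0,0,-2,0,0,0,0.0],
    [0,0,-3,0,0,0,0.0],
    [0,0,-3,0,0,0,0.0],
    [0,0,-3,0,0,0,0.0],
    [0,0,-1,0,0,0,0.0],
    [0,0,0,0,0,0,0.0],
  ],
  force=30,
)

```text
time_s: 5.35
tool_pos: [0.4249, 0.2831, 0.2222]
tool_rot: [179.7, 0.1, 121.7]
force: [0.0, 0.2, -2.5]
grip_width: 0.0212
```

```bash
python3 - <<'E'
from h import *
w=cam("wrist"); cv2.imwrite("pics/w3.png",w["img"]); o=env.get_obs(); p=o["tool_pos"];print(p,o["tool_rot"],o["force"],o["wrist_torque"])
R=Ro.from_euler("xyz",o["tool_rot"],degrees=True).as_matrix()
for d in (.0715,.0205): print(d,proj(w,p+R@[0,0,d]))
s=cam("side"); crop(s["img"],200,180,190,150,4,"pics/s3.png")
E
```

```text
[0.42411875 0.28218164 0.2200877 ] [1.79885260e+02 7.42680132e-02 1.21643107e+02] [-0.42747752 -0.11035596 -1.41814823] [ 0.00899258 -0.10245935 -0.03471274]
0.0715 [318.17621497 238.27205997]
0.0205 [317.3190871  282.97749341]
```

View pics/w3.png

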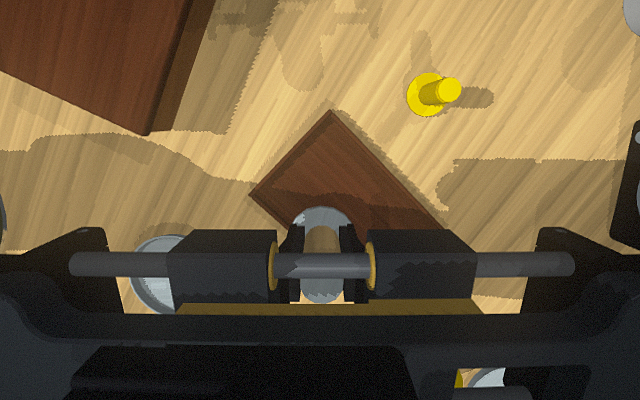

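View pics/s3.png

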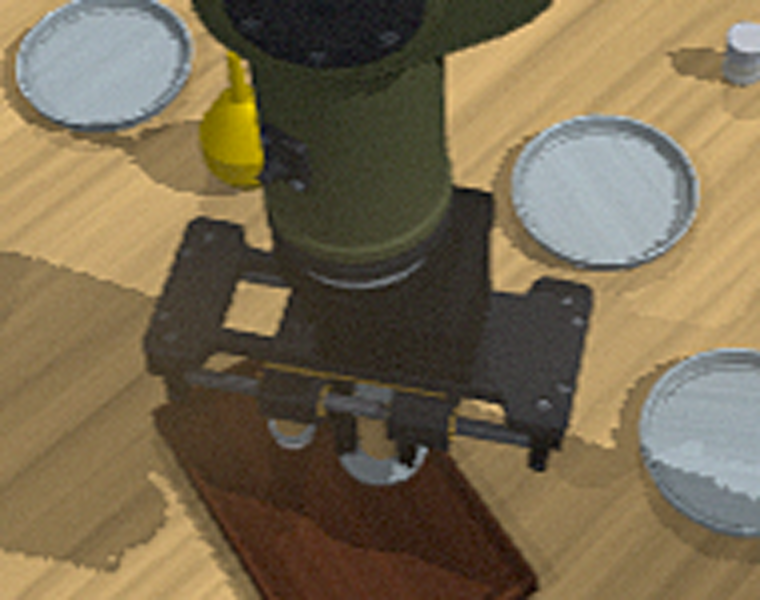

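```bash
python3 - <<'E'
from h import *
w=cam("wrist"); o=env.get_obs(); p=o["tool_pos"]
R=Ro.from_euler("xyz",o["tool_rot"],degrees=True).as_matrix()
for dx in (-.003,0,.003): print(dx,proj(w,p+R@[dx+.022,0,.0715]),proj(w,p+R@[dx-.022,0,.0715]),proj(w,p+R@[dx-.011,0,.0205]))
crop(w["img"],250,190,140,130,5,"pics/w3c.png")
plan([0.53,0.0,0.22],89,10)
plan([0.514,-0.338,0.20],57,10,start=[.53,0,.22,89])
E
```

```text
-0.003 [319.38432182 210.42020588] [319.56496386 273.21413587] [318.98703769 309.44739417]
0 [319.37135091 205.80935449] [319.55321412 269.20780039] [318.96646339 304.12497449]
0.003 [319.35829645 201.15442633] [319.54138233 265.16277532] [318.9456804  298.72789896]
from [0.423  0.2813 0.2178] [-1.7986e+02  1.0000e-02  1.2165e+02]
[np.float64(-2.96), np.float64(-0.57), np.float64(-0.02), 0, 0, np.float64(3.26)]
[np.float64(-2.98), np.float64(-0.4), np.float64(-0.02), 0, 0, np.float64(3.26)]
[np.float64(-3.0), np.float64(-0.23), np.float64(-0.02), 0, 0, np.float64(3.26)]
[np.float64(-3.01), np.float64(-0.05), np.float64(-0.02), 0, 0, np.float64(3.26)]
[np.float64(-3.01), np.float64(0.12), np.float64(-0.02), 0, 0, np.float64(3.26)]
[np.float64(-3.0), np.float64(0.29), np.float64(-0.02), 0, 0, np.float64(3.26)]
[np.float64(-2.97), np.float64(0.46), np.float64(-0.02), 0, 0, np.float64(3.26)]
[np.float64(-2.94), np.float64(0.63), np.float64(-0.02), 0, 0, np.float64(3.26)]
[np.float64(-2.9), np.float64(0.79), np.float64(-0.02), 0, 0, np.float64(3.26)]
[np.float64(-2.85), np.float64(0.96), np.float64(-0.02), 0, 0, np.float64(3.26)]
from [0.53 0.   0.22] [-1.7986e+02  1.0000e-02  1.2165e+02]
[np.float64(-3.38), np.float64(-0.1), np.float64(0.2), 0, 0, 3.2]
[np.float64(-3.38), np.float64(0.09), np.float64(0.2), 0, 0, 3.2]
[np.float64(-3.37), np.float64(0.28), np.float64(0.2), 0, 0, 3.2]
[np.float64(-3.35), np.float64(0.46), np.float64(0.2), 0, 0, 3.2]
[np.float64(-3.32), np.float64(0.65), np.float64(0.2), 0, 0, 3.2]
[np.float64(-3.28), np.float64(0.84), np.float64(0.2), 0, 0, 3.2]
[np.float64(-3.23), np.float64(1.02), np.float64(0.2), 0, 0, 3.2]
[np.float64(-3.17), np.float64(1.2), np.float64(0.2), 0, 0, 3.2]
[np.float64(-3.09), np.float64(1.37), np.float64(0.2), 0, 0, 3.2]
[np.float64(-3.01), np.float64(1.54), np.float64(0.2), 0, 0, 3.2]
```

View pics/w3c.png

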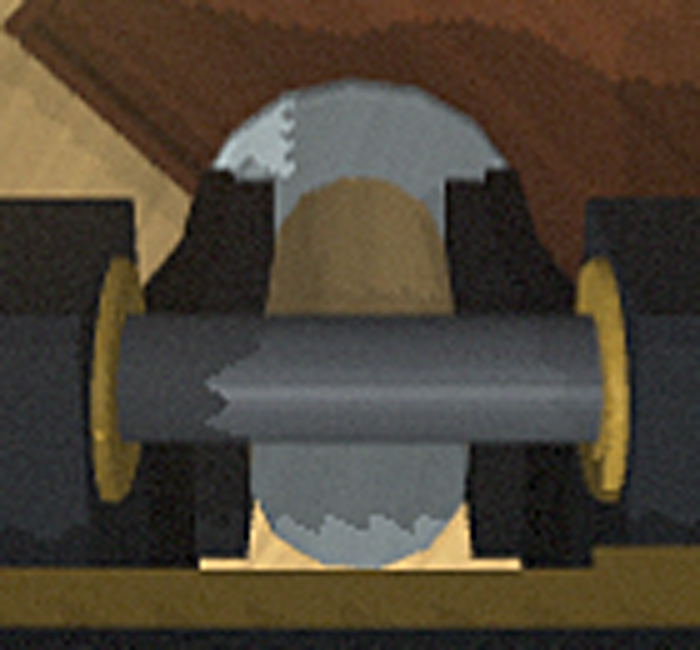

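The pusher is held on the TCP axis: its flange edge is at v≈205.6 against 205.8 predicted. Now I'll carry it just past the holder, to look at the watch with the wrist camera.

>>> drive_tool(
  commands=[
    [-3.0,-0.6,0,0,0,3.2,0],
    [-3.0,-0.4,0,0,0,3.2,0],
    [-3.0,-0.2,0,0,0,3.2,0],
    [-3.0,0,0,0,0,3.2,0],
    [-3.0,0.1,0,0,0,3.2,0],
    [-3.0,0.3,0,0,0,3.2,0],
    [-3.0,0.5,0,0,0,3.2,0],
    [-2.9,0.6,0,0,0,3.2,0],
    [-2.9,0.8,0,0,0,3.2,0],
    [-2.9,1.0,0,0,0,3.2,0],
    [-3.4,-0.1,0.2,0,0,3.2,0],
    [-3.4,0.1,0.2,0,0,3.2,0],
    [-3.4,0.3,0.2,0,0,3.2,0],
    [-3.3,0.5,0.2,0,0,3.2,0],
    [-3.3,0.6,0.2,0,0,3.2,0],
    [-3.3,0.8,0.2,0,0,3.2,0],
    [-3.2,1.0,0.2,0,0,3.2,0],
    [-3.2,1.2,0.2,0,0,3.2,0],
    [-3.1,1.4,0.2,0,0,3.2,0],
    [-3.0,1.5,0.2,0,0,3.2,0],
  ],
  force=30,
)

```text
time_s: 7.17
tool_pos: [0.5197, -0.3382, 0.1961]
tool_rot: [-179.7, 0.0, 57.5]
force: [1.1, 0.3, -1.4]
grip_width: 0.0213
```

>>> drive_tool(
  commands=[
    [0,0,0,0,0,0,0],
    [0,0,0,0,0,0,0],
    [0,0,0,0,0,0,0],
  ],
  force=30,
)

```text
time_s: 7.42
tool_pos: [0.5204, -0.336, 0.1969]
tool_rot: [-179.8, -0.1, 57.7]
force: [0.2, 0.3, -0.8]
grip_width: 0.0219
```

```bash
python3 - <<'E'
from h import *
w=cam("wrist"); cv2.imwrite("pics/w4.png",w["img"]); o=env.get_obs(); p=o["tool_pos"];print(p,o["tool_rot"],o["force"])
for P in ([.547,-.288,.012],[.547,-.288,.056],[.547,-.288,.026]): print(proj(w,P))
E
```

```text
[ 0.52101321 -0.33516578  0.19747378] [-1.79812624e+02 -6.80419715e-02  5.77934604e+01] [ 0.07411725  1.53293329 -1.96516656]
[318.67801437 140.33350262]
[317.96835744 144.06004891]
[318.47754423 141.38611385]
```

View pics/w4.png

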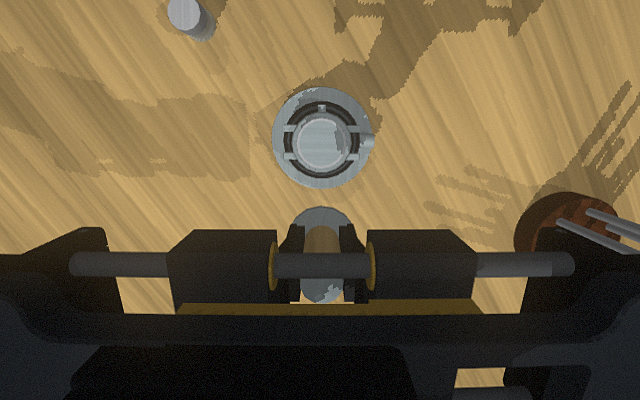

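```bash
python3 - <<'E'
from h import *
w=cam("wrist"); t=cam("top")
o=env.get_obs(); p=o["tool_pos"];print(p,o["tool_rot"])
def fit(c,box,lo,hi):
    x0,y0,ww,h=box
    img=cv2.resize(c["img"][y0:y0+h,x0:x0+ww],None,fx=4,fy=4,interpolation=cv2.INTER_CUBIC)
    m=cv2.inRange(cv2.cvtColor(img,cv2.COLOR_BGR2HSV),lo,hi)
    cs,_=cv2.findContours(m,cv2.RETR_EXTERNAL,cv2.CHAIN_APPROX_NONE)
    q=max(cs,key=cv2.contourArea); e=cv2.fitEllipse(cv2.convexHull(q))
    return ((e[0][0]+.5)/4-.5+x0,(e[0][1]+.5)/4-.5+y0),np.array(e[1])/4
uv,ax=fit(w,(265,80,115,115),(70,0,40),(140,60,255)); print("base",uv,ax,onz(w,uv,.012))
hs=cv2.cvtColor(w["img"],cv2.COLOR_BGR2HSV)
m=cv2.inRange(hs,(0,0,0),(179,255,62)); m[:80]=0;m[190:]=0;m[:,:265]=0;m[:,380:]=0
crop(w["img"],265,80,115,115,6,"pics/w4c.png")
ct=[onz(w,u,.056).round(4) for u in [(322,142)]];print(ct)
print("exp back edge", [proj(w,[.547+.021*np.cos(a),-.288+.021*np.sin(a),.056]).round(1) for a in np.arange(0,6.28,1.571)])
crop(t["img"],405,175,60,60,8,"pics/t4.png")
E
```

```text
[ 0.52146974 -0.33510503  0.19856408] [-1.79919595e+02 -3.34746417e-02  5.78404748e+01]
base (321.56945037841797, 138.2539825439453) [100.77269745 101.04612732] [ 0.5510981  -0.28714293  0.012     ]
[array([ 0.5513, -0.2877,  0.056 ])]
exp back edge [array([339.5, 131.3]), array([304. , 123.1]), array([296.7, 158.7]), array([331.2, 166.4])]
```

View pics/w4c.png

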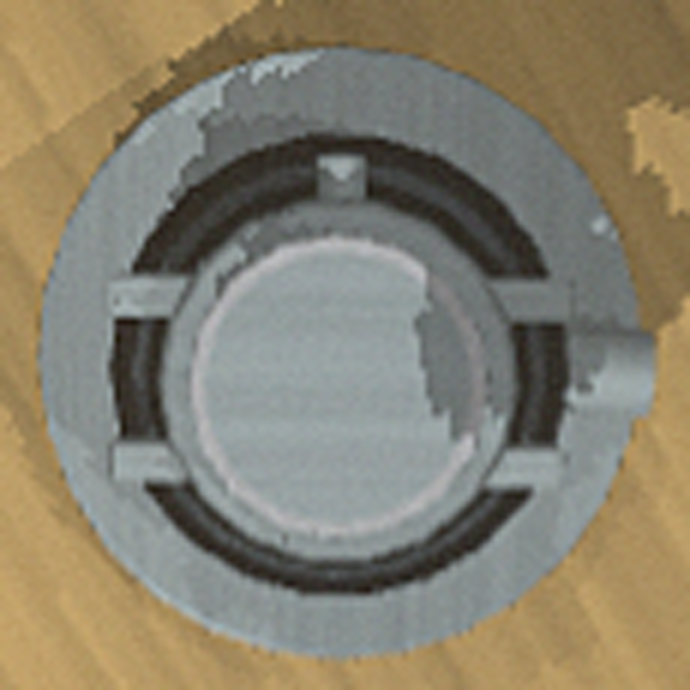

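>>> drive_tool(
  commands=[
    [1.8,-0.1,0,0,0,0,0],
    [1.8,-0.1,0.5,0,0,0,0],
    [1.6,-0.1,1,0,0,0,0],
    [0.1,0,1.5,0,0,0,0],
    [0,0,1.0,0,0,0,0],
    [0,0,0,0,0,0,0],
    [0,0,0,0,0,0,0],
    [0,0,0,0,0,0,0],
    [0,0,0,0,0,0,0],
  ],
  force=30,
)

```text
time_s: 8.32
tool_pos: [0.5471, -0.2917, 0.1602]
tool_rot: [179.9, 0.0, 57.6]
force: [0.2, -0.1, -0.2]
grip_width: 0.0217
```

```bash
python3 - <<'E'
from h import *
L=[];F=[]
for i in range(6):
    c=cam("wrist" if i%3==0 else ("side" if i%3==1 else "top")); o=env.get_obs(); L.append(np.r_[o["tool_pos"],o["tool_rot"]]);F.append(np.r_[o["force"],o["wrist_torque"]])
    if i==0: cv2.imwrite("pics/w5.png",c["img"]); crop(c["img"],230,110,180,200,4*.75,"pics/w5c.png")
    if i==1: crop(c["img"],360,80,90,100,6,"pics/s5.png")
    if i==2: crop(c["img"],390,150,90,90,6,"pics/t5.png")
print(np.round(L,4)); print(np.round(F,3)); print(np.mean(L,0).round(4),np.mean(F,0).round(3),env.get_obs()["time_s"])
E
```

```text
[[ 5.471000e-01 -2.916000e-01  1.602000e-01  1.799055e+02  1.390000e-02
   5.761200e+01]
 [ 5.470000e-01 -2.915000e-01  1.601000e-01  1.799147e+02  1.210000e-02
   5.761210e+01]
 [ 5.470000e-01 -2.913000e-01  1.600000e-01  1.799310e+02  9.400000e-03
   5.762950e+01]
 [ 5.470000e-01 -2.913000e-01  1.598000e-01  1.799449e+02  8.400000e-03
   5.763180e+01]
 [ 5.469000e-01 -2.911000e-01  1.597000e-01  1.799576e+02  6.600000e-03
   5.763910e+01]
 [ 5.469000e-01 -2.910000e-01  1.596000e-01  1.799704e+02  5.900000e-03
   5.764940e+01]]
[[ 0.537  0.155 -0.947 -0.064 -0.105 -0.013]
 [-0.412 -0.084 -1.549 -0.074 -0.007 -0.021]
 [-0.737 -0.475 -1.629 -0.015  0.04   0.044]
 [-0.041  0.523 -1.169 -0.07  -0.018 -0.006]
 [-0.61   0.992 -1.144 -0.032 -0.029 -0.008]
 [-0.38   0.806 -1.341 -0.092 -0.043  0.025]]
[ 5.470000e-01 -2.913000e-01  1.599000e-01  1.799373e+02  9.400000e-03
  5.762900e+01] [-0.274  0.32  -1.296 -0.058 -0.027  0.004] 8.6167
```

View pics/w5c.png

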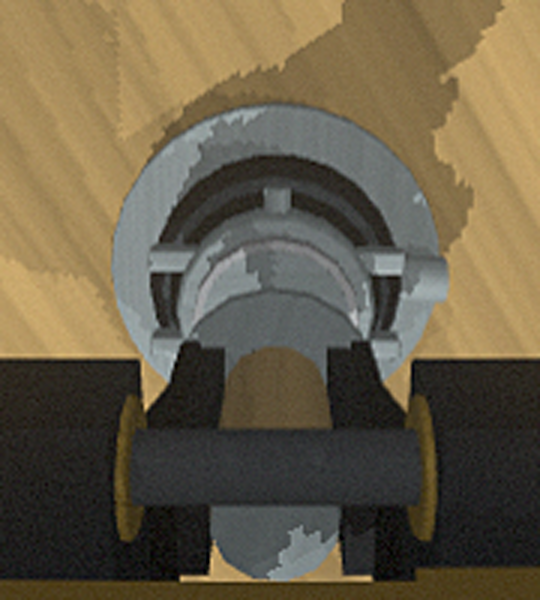

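View pics/s5.png

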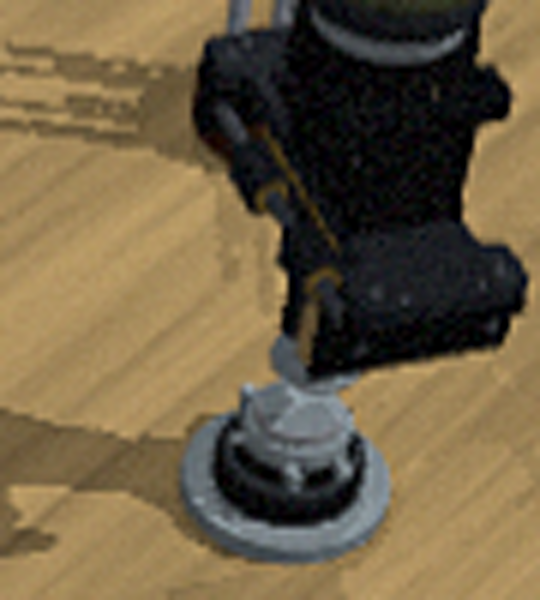

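View pics/t5.png

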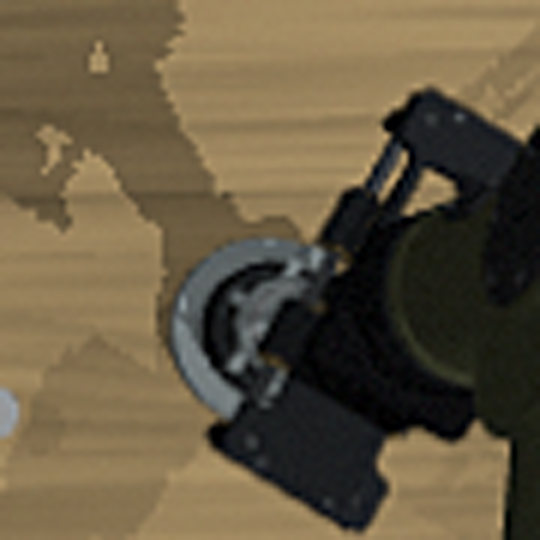

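```bash
python3 - <<'E'
import cv2,numpy as np
t=cv2.imread("pics/top0.png"); s=cv2.imread("pics/side0.png")
f=lambda i,x,y,w,h,k:cv2.resize(i[y:y+h,x:x+w],None,fx=k,fy=k,interpolation=cv2.INTER_CUBIC)
a=f(t,412,184,45,42,13); b=f(s,384,136,48,42,13)
for im in (a,b):
    im[:]=np.clip(im.astype(float)*1.4,0,255)
    for k in range(0,im.shape[1],65): cv2.line(im,(k,0),(k,8),(0,0,255),1)
    for k in range(0,im.shape[0],65): cv2.line(im,(0,k),(8,k),(0,0,255),1)
cv2.imwrite("pics/a.png",a);cv2.imwrite("pics/b.png",b)
E
```

```text
(no output)
```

View pics/a.png

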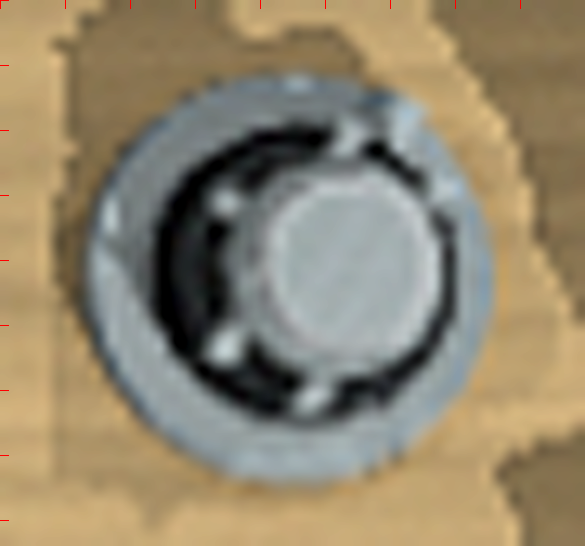

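View pics/b.png

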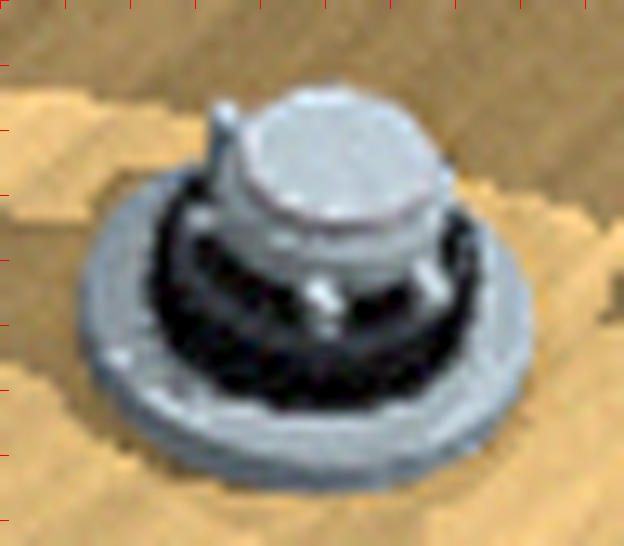

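```bash
python3 - <<'E'
from h import *
t=cam("top");s=cam("side")
P=lambda n,*a: print(n,*[np.round(x,4) for x in a])
P("base",onz(t,(433.88,205.08),.012)); P("collar",onz(t,(435.0,204.58),.026))
P("back",*two(t,(438.77,203.69),s,(409.77,147.23)))
for z in (.054,.058,.062,.066): P(z,onz(t,(438.77,203.69),z),onz(s,(409.77,147.23),z))
o=env.get_obs();P("tcp",o["tool_pos"],o["tool_rot"],o["force"])
# side bottom of base: base lower-front edge etc: lateral only -> horizontal direction of side camera
print(proj(s,[.547,-.288,.012]),proj(s,[.547,-.288,.026]),384+308/13-.5,384+314.5/13-.5)
E
```

```text
base [ 0.5465 -0.2878  0.012 ]
collar [ 0.5472 -0.2873  0.026 ]
back [ 0.5482 -0.2897  0.057 ] 0.0006
0.054 [ 0.5482 -0.2908  0.054 ] [ 0.55   -0.2924  0.054 ]
0.058 [ 0.5479 -0.2896  0.058 ] [ 0.548  -0.2885  0.058 ]
0.062 [ 0.5477 -0.2884  0.062 ] [ 0.5459 -0.2847  0.062 ]
0.066 [ 0.5475 -0.2872  0.066 ] [ 0.5438 -0.2808  0.066 ]
tcp [ 0.5469 -0.2909  0.1594] [1.799899e+02 6.900000e-03 5.765660e+01] [ 1.0148 -0.8483 -1.7833]
[407.48642174 159.13673952] [408.21781607 155.65884119] 407.1923076923077 407.6923076923077
```

>>> drive_tool(
  commands=[
    [0.25,-0.1,0,0,0,0,0],
    [0,0,0.4,0,0,0,0],
    [0,0,0.4,0,0,0,0],
    [0,0,0,0,0,0,0],
    [0,0,0,0,0,0,0],
    [0,0,0,0,0,0,0],
    [0,0,0,0,0,0,0],
    [0,0,0,0,0,0,0],
    [0,0,0,0,0,0,0],
  ],
  force=45,
)

```text
time_s: 9.47
tool_pos: [0.5474, -0.2882, 0.1514]
tool_rot: [180.0, 0.0, 57.7]
force: [0.6, -0.4, -0.6]
grip_width: 0.0212
```

```bash
python3 - <<'E'
from h import *
w=cam("wrist");crop(w["img"],230,110,180,200,3,"pics/w6c.png")
s=cam("side");crop(s["img"],370,110,70,70,8,"pics/s6.png")
o=env.get_obs(); print(o["tool_pos"],o["tool_rot"],o["force"],o["wrist_torque"])
E
```

```text
[ 0.54740363 -0.28821314  0.15135502] [1.79987820e+02 5.80259415e-03 5.76621164e+01] [-0.79288579  0.2217855  -1.0297115 ] [-0.03770352 -0.12707012 -0.00978883]
```

View pics/w6c.png

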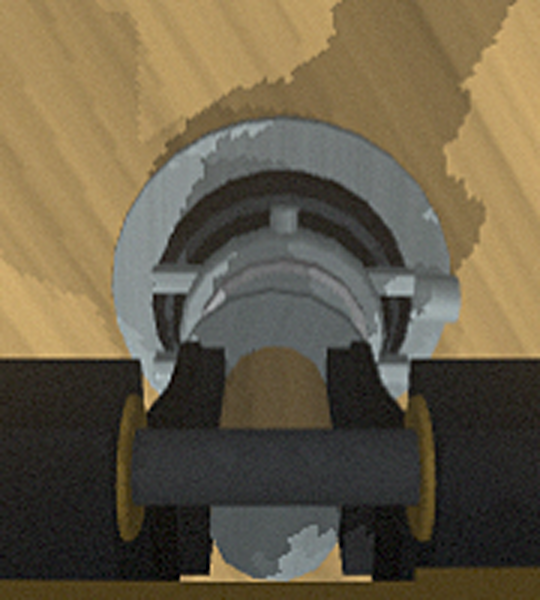

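View pics/s6.png

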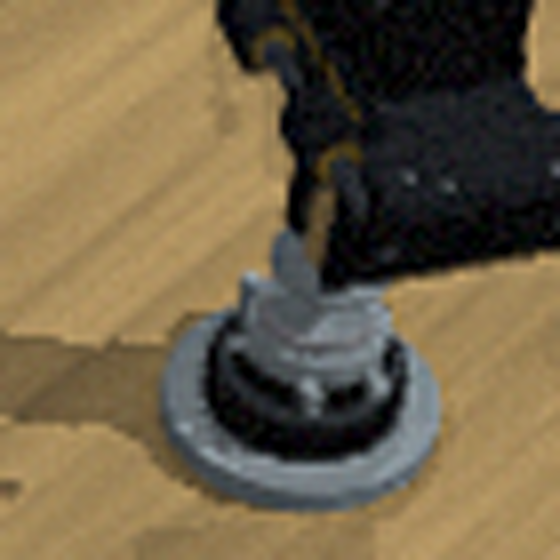

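```bash
python3 - <<'E'
from h import *
w=cam("wrist");o=env.get_obs(); p=o["tool_pos"];R=Ro.from_euler("xyz",o["tool_rot"],degrees=True).as_matrix()
print(p,o["tool_rot"])
Tc=np.linalg.inv(w["pose"])
for d in (.0205,.0715,.095,.125,.139): 
    q=Tc@np.r_[p+R@[0,0,d],1]; print(d,proj(w,p+R@[0,0,d]).round(2),q[:3].round(4))
im=w["img"][100:320,220:430]; g=cv2.resize(im,None,fx=3.7,fy=2.7,interpolation=cv2.INTER_CUBIC); g=np.clip(g*1.5,0,255).astype(np.uint8)
cv2.imwrite("pics/w7.png",g)
E
```

```text
[ 0.54740995 -0.28820346  0.15133552] [1.79988679e+02 3.87417144e-03 5.76614021e+01]
0.0205 [320.98 285.98] [-0.0002  0.0411  0.1277]
0.0715 [321.05 239.97] [-0.0002  0.0274  0.1768]
0.095 [321.08 226.34] [-0.0002  0.0211  0.1995]
0.125 [321.1  212.85] [-2.000e-04  1.310e-02  2.284e-01]
0.139 [321.11 207.66] [-2.000e-04  9.300e-03  2.419e-01]
```

View pics/w7.png

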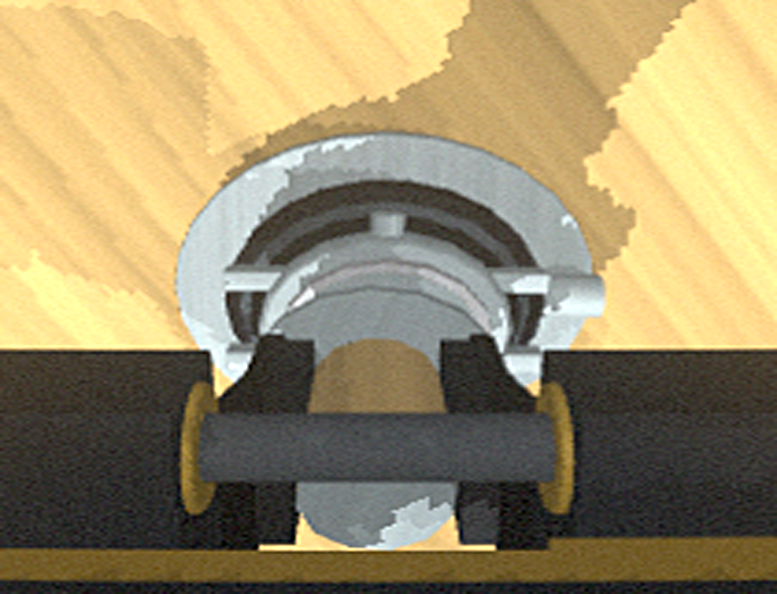

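```bash
python3 - <<'E'
from h import *
w=cam("wrist");o=env.get_obs(); p=o["tool_pos"]
a=np.radians(57.66);x=np.array([np.cos(a),np.sin(a),0]);y=np.array([np.sin(a),-np.cos(a),0])
for n,r,z,v in (("base",.05,.012,148.0),("collar",.036,.026,166.2),("back",.021,.057,196.6),("back",.021,.055,196.6)):
    for e in (-.002,0,.002):
        P=np.r_[p[:2],z]+x*(r+e)+y*.0017; print(n,e,proj(w,P).round(2),"obs v",v)
for s in (-1,1): print(proj(w,np.r_[p[:2],.012]+y*(s*.05+.0017)),proj(w,np.r_[p[:2],.026]+y*(s*.036+.0017)))
# flange front edge check
print(proj(w,p+x*.022-[0,0,.0712]))
# from w4: back center, using saved obs
E
```

```text
base -0.002 [323.09 152.22] obs v 148.0
base 0 [323.09 149.79] obs v 148.0
base 0.002 [323.09 147.34] obs v 148.0
collar -0.002 [323.19 172.  ] obs v 166.2
collar 0 [323.19 169.5 ] obs v 166.2
collar 0.002 [323.19 166.99] obs v 166.2
back -0.002 [323.47 201.28] obs v 196.6
back 0 [323.47 198.52] obs v 196.6
back 0.002 [323.48 195.75] obs v 196.6
back -0.002 [323.45 200.47] obs v 196.6
back 0 [323.45 197.74] obs v 196.6
back 0.002 [323.45 194.99] obs v 196.6
[265.81318622 207.57943315] [279.48954981 212.75349776]
[380.23101243 207.48950107] [366.77890038 212.68341364]
[321.00497073 207.25133981]
```

>>> drive_tool(
  commands=[
    [0.08,0.15,0,0,0,0,0],
    [0,0,0.4,0,0,0,0],
    [0,0,0,0,0,0,0],
    [0,0,0,0,0,0,0],
    [0,0,0,0,0,0,0],
    [0,0,0,0,0,0,0],
    [0,0,0,0,0,0,0],
  ],
  force=45,
)

```text
time_s: 10.25
tool_pos: [0.5491, -0.2883, 0.1473]
tool_rot: [180.0, 0.0, 57.7]
force: [0.4, -0.4, -0.7]
grip_width: 0.0214
```

```bash
python3 - <<'E'
from h import *
o=env.get_obs(); print(o["tool_pos"],o["tool_rot"],o["force"],o["wrist_torque"])
w=cam("wrist")
im=w["img"][100:320,220:430]; g=cv2.resize(im,None,fx=3.7,fy=2.7,interpolation=cv2.INTER_CUBIC); g=np.clip(g*1.5,0,255).astype(np.uint8)
cv2.imwrite("pics/w8.png",g)
s=cam("side");im=s["img"][120:175,375:435]; cv2.imwrite("pics/s8.png",np.clip(cv2.resize(im,None,fx=10,fy=10,interpolation=cv2.INTER_CUBIC)*1.5,0,255).astype(np.uint8))
E
```

```text
[ 0.54909042 -0.28833169  0.14731541] [1.79990548e+02 3.26879578e-03 5.76598398e+01] [ 0.35537204 -0.3514378  -0.72606902] [ 0.02053652 -0.0314411  -0.03853458]
```

View pics/w8.png

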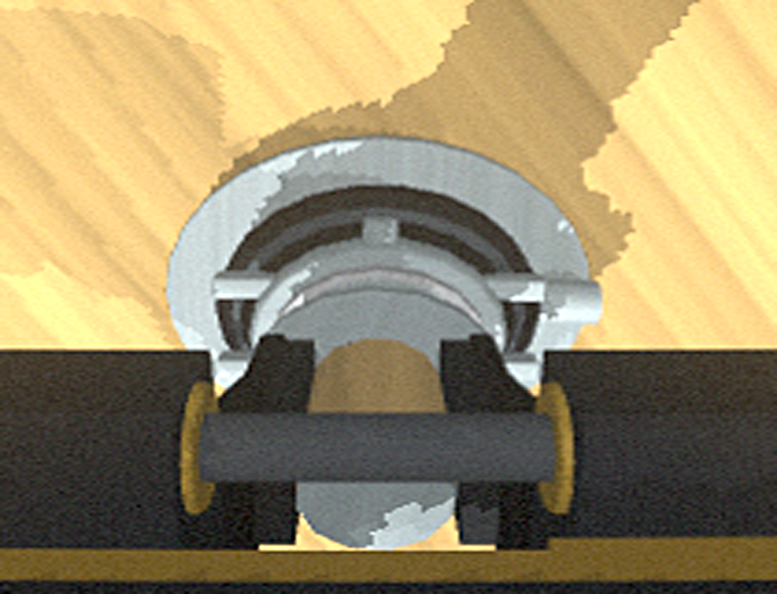

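View pics/s8.png

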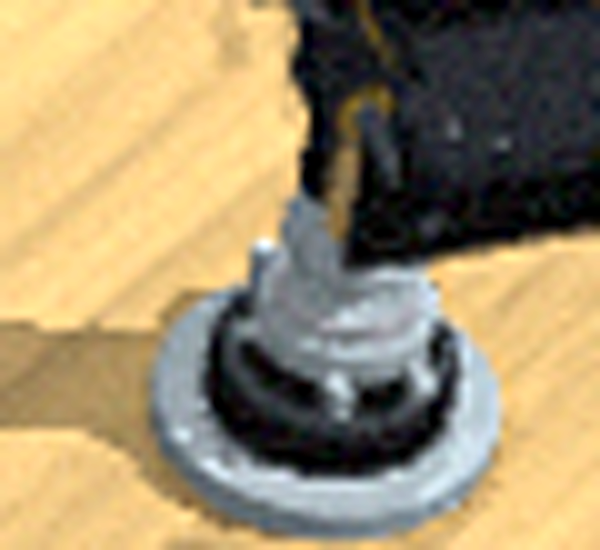

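>>> drive_tool(
  commands=[
    [0,0,0.2,0,0,0,0],
    [0,0,0.1,0,0,0,0],
    [0,0,0.1,0,0,0,0],
    [0,0,0,0,0,0,0],
    [0,0,0,0,0,0,0],
  ],
  force=45,
)

```text
time_s: 10.77
tool_pos: [0.549, -0.2883, 0.1431]
tool_rot: [-180.0, 0.0, 57.7]
force: [-0.0, 0.7, -1.7]
grip_width: 0.0214
```

>>> drive_tool(
  commands=[
    [0,0,0.05,0,0,0,0],
    [0,0,0.05,0,0,0,0],
    [0,0,0,0,0,0,0],
  ],
)

```text
time_s: 11.02
tool_pos: [0.549, -0.2883, 0.1421]
tool_rot: [-180.0, 0.0, 57.7]
force: [0.0, 0.6, -1.4]
grip_width: 0.0207
```

>>> drive_tool(
  commands=[
    [0,0,0.05,0,0,0,0],
    [0,0,0.05,0,0,0,0],
    [0,0,0,0,0,0,0],
  ],
)

```text
time_s: 11.27
tool_pos: [0.549, -0.2883, 0.1411]
tool_rot: [-180.0, 0.0, 57.7]
force: [0.5, -0.2, -0.5]
grip_width: 0.0212
```

>>> drive_tool(
  commands=[
    [0,0,0.05,0,0,0,0],
    [0,0,0,0,0,0,0],
  ],
)

```text
time_s: 11.43
tool_pos: [0.549, -0.2883, 0.1407]
tool_rot: [-180.0, 0.0, 57.7]
force: [0.6, -0.0, -1.6]
grip_width: 0.0215
```

>>> drive_tool(
  commands=[
    [0,0,0.05,0,0,0,0],
    [0,0,0,0,0,0,0],
  ],
)

```text
time_s: 11.6
tool_pos: [0.5491, -0.2884, 0.1403]
tool_rot: [180.0, 0.0, 57.7]
force: [0.6, 0.1, -0.6]
grip_width: 0.0214
```

>>> drive_tool(
  commands=[
    [0,0,0.05,0,0,0,0],
    [0,0,0,0,0,0,0],
  ],
)

```text
time_s: 11.77
tool_pos: [0.5491, -0.2883, 0.14]
tool_rot: [180.0, 0.0, 57.7]
force: [-0.6, -0.5, 1.8]
grip_width: 0.021
```

```bash
python3 - <<'E'
from h import *
F=[]
for i in range(4):
    s=cam("side"); o=env.get_obs(); F.append(np.r_[o["force"],o["wrist_torque"]])
print(np.round(F,3),np.mean(F,0).round(3),o["tool_pos"],o["tool_rot"])
im=s["img"][120:175,375:435]; cv2.imwrite("pics/s9.png",np.clip(cv2.resize(im,None,fx=10,fy=10,interpolation=cv2.INTER_CUBIC)*1.5,0,255).astype(np.uint8))
E
```

```text
[[ 0.166  0.33   0.504  0.065  0.094  0.025]
 [-0.883 -0.343  1.522  0.095  0.18   0.015]
 [-1.493  0.812  1.381  0.056  0.131 -0.057]
 [-0.884  0.457  0.796  0.047  0.142  0.009]] [-0.773  0.314  1.051  0.066  0.137 -0.002] [ 0.54913871 -0.28832533  0.14000845] [1.79982043e+02 5.90501929e-03 5.76638447e+01]
```

View pics/s9.png

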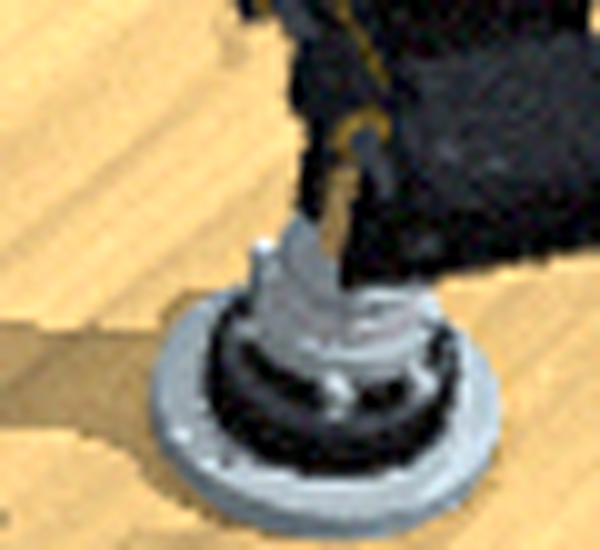

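>>> drive_tool(
  commands=[
    [0,0,0.05,0,0,0,0],
    [0,0,0,0,0,0,0],
    [0,0,0,0,0,0,0],
  ],
)

```text
time_s: 12.22
tool_pos: [0.5492, -0.2883, 0.1397]
tool_rot: [180.0, 0.0, 57.7]
force: [-0.9, 1.2, 3.3]
grip_width: 0.021
```

>>> drive_tool(
  commands=[
    [0,0,0.05,0,0,0,0],
    [0,0,0,0,0,0,0],
    [0,0,0,0,0,0,0],
  ],
)

```text
time_s: 12.47
tool_pos: [0.5492, -0.2884, 0.1394]
tool_rot: [180.0, 0.0, 57.7]
force: [-2.4, 0.9, 6.0]
grip_width: 0.0213
```

>>> drive_tool(
  commands=[
    [0,0,0.05,0,0,0,0],
    [0,0,0,0,0,0,0],
    [0,0,0,0,0,0,0],
  ],
)

```text
time_s: 12.72
tool_pos: [0.5492, -0.2884, 0.1392]
tool_rot: [180.0, 0.0, 57.7]
force: [-2.6, 0.7, 7.4]
grip_width: 0.0211
```

```bash
python3 - <<'E'
from h import *
F=[]
for i in range(6):
    w=cam("wrist" if i else "side"); o=env.get_obs(); F.append(np.r_[o["force"],o["wrist_torque"]])
    if i==0: s=w
print(np.mean(F,0).round(3),np.std(F,0).round(3),o["tool_pos"],o["tool_rot"])
im=s["img"][120:175,375:435]; cv2.imwrite("pics/s10.png",np.clip(cv2.resize(im,None,fx=10,fy=10,interpolation=cv2.INTER_CUBIC)*1.5,0,255).astype(np.uint8))
im=w["img"][100:320,220:430]; g=cv2.resize(im,None,fx=3.7,fy=2.7,interpolation=cv2.INTER_CUBIC); g=np.clip(g*1.5,0,255).astype(np.uint8)
cv2.imwrite("pics/w10.png",g)
E
```

```text
[-2.745  1.337  7.197  0.261  0.593 -0.008] [0.471 0.265 0.434 0.039 0.024 0.024] [ 0.54918271 -0.28834108  0.1391234 ] [1.79974397e+02 1.56271962e-02 5.76634534e+01]
```

View pics/w10.png

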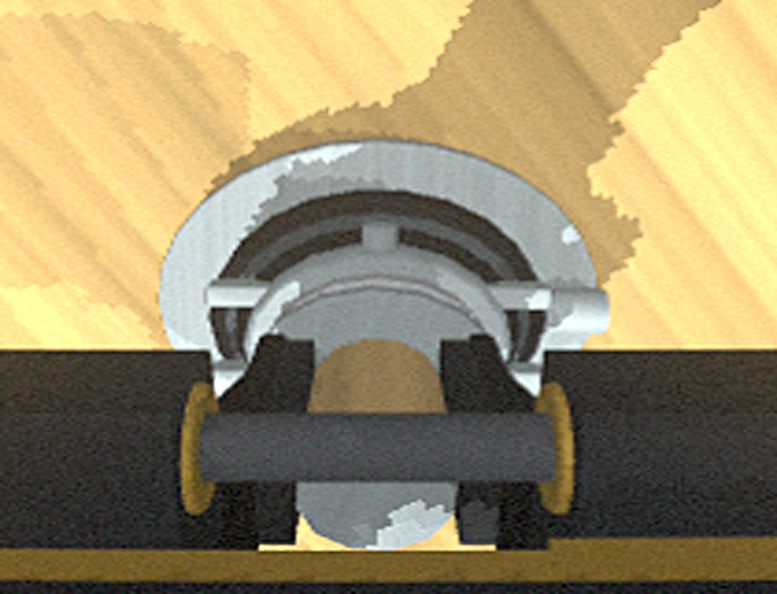

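View pics/s10.png

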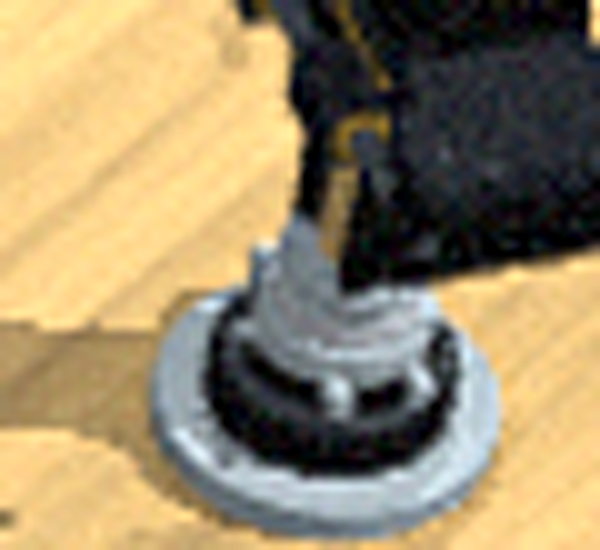

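>>> drive_tool(
  commands=[
    [0,-0.02,0.03,0,0,0,0],
    [0,0,0,0,0,0,0],
    [0,0,0,0,0,0,0],
  ],
)

```text
time_s: 13.27
tool_pos: [0.5492, -0.2883, 0.139]
tool_rot: [179.9, 0.0, 57.7]
force: [-2.4, 1.2, 7.1]
grip_width: 0.0212
```

>>> drive_tool(
  commands=[
    [0,-0.02,0.04,0,0,0,0],
    [0,0,0,0,0,0,0],
    [0,0,0,0,0,0,0],
  ],
)

```text
time_s: 13.52
tool_pos: [0.5491, -0.2883, 0.1389]
tool_rot: [179.9, 0.0, 57.7]
force: [-1.8, 2.2, 7.6]
grip_width: 0.0213
```

>>> drive_tool(
  commands=[
    [0,-0.01,0.06,0,0,0,0],
    [0,0,0,0,0,0,0],
    [0,0,0,0,0,0,0],
  ],
)

```text
time_s: 13.77
tool_pos: [0.5491, -0.2883, 0.1387]
tool_rot: [179.9, 0.0, 57.7]
force: [-3.1, 1.9, 10.1]
grip_width: 0.0212
```

>>> drive_tool(
  commands=[
    [0,-0.01,0.06,0,0,0,0],
    [0,0,0,0,0,0,0],
    [0,0,0,0,0,0,0],
  ],
)

```text
time_s: 14.02
tool_pos: [0.5492, -0.2883, 0.1384]
tool_rot: [179.9, 0.0, 57.7]
force: [-3.5, 1.0, 11.7]
grip_width: 0.0209
```

>>> drive_tool(
  commands=[
    [0,-0.02,0.05,0,0,0,0],
    [0,0,0,0,0,0,0],
    [0,0,0,0,0,0,0],
  ],
)

```text
time_s: 14.27
tool_pos: [0.5492, -0.2883, 0.1383]
tool_rot: [179.9, 0.0, 57.7]
force: [-4.3, 1.0, 13.1]
grip_width: 0.0211
```

```bash
python3 - <<'E'
from h import *
F=[]
for i in range(4):
    w=cam("wrist"); o=env.get_obs(); F.append(np.r_[o["force"],o["wrist_torque"]])
print(np.mean(F,0).round(3),o["tool_pos"],o["tool_rot"])
E
```

```text
[-3.594  1.623 13.039  0.36   0.87  -0.022] [ 0.54914185 -0.28828693  0.13824901] [1.79862161e+02 2.76166005e-02 5.76576247e+01]
```

>>> drive_tool(
  commands=[
    [0,-0.01,0.05,0,0,0,0],
    [0,0,0,0,0,0,0],
    [0,0,0,0,0,0,0],
  ],
)

```text
time_s: 14.72
tool_pos: [0.5491, -0.2883, 0.138]
tool_rot: [179.9, 0.0, 57.7]
force: [-4.5, 1.6, 13.9]
grip_width: 0.0214
```

>>> drive_tool(
  commands=[
    [0,-0.01,0.05,0,0,0,0],
    [0,0,0,0,0,0,0],
    [0,0,0,0,0,0,0],
  ],
)

```text
time_s: 14.97
tool_pos: [0.5489, -0.2882, 0.1354]
tool_rot: [179.9, -0.0, 57.7]
force: [0.4, -0.1, 4.6]
grip_width: 0.021
```

>>> drive_tool(
  commands=[
    [0,0,0,0,0,0,0],
    [0,0,0,0,0,0,0],
    [0,0,0.04,0,0,0,0],
    [0,0,0,0,0,0,0],
    [0,0,0,0,0,0,0],
  ],
)

```text
time_s: 15.38
tool_pos: [0.5489, -0.2881, 0.1351]
tool_rot: [179.9, -0.0, 57.7]
force: [0.7, 0.0, 5.7]
grip_width: 0.0211
```

>>> drive_tool(
  commands=[
    [0,0,-0.1,0,0,0,0],
    [0,0,-0.2,0,0,0,0],
    [0,0,-0.5,0,0,0,0],
    [0,0,-1.5,0,0,0,0],
    [0,0,-2.5,0,0,0,0],
    [0,0,-2.5,0,0,0,0],
    [0,0,-1,0,0,0,0],
    [0,0,0,0,0,0,0],
  ],
)

```text
time_s: 16.05
tool_pos: [0.5492, -0.2881, 0.2199]
tool_rot: [179.8, -0.0, 57.7]
force: [0.8, -0.6, -1.1]
grip_width: 0.0211
```

```bash
python3 - <<'E'
from h import *
w=cam("wrist");s=cam("side")
cv2.imwrite("pics/w11.png",np.clip(cv2.resize(w["img"][80:320,210:440],None,fx=2.5,fy=2.5,interpolation=cv2.INTER_CUBIC)*1.4,0,255).astype(np.uint8))
im=s["img"][120:175,375:435]; cv2.imwrite("pics/s11.png",np.clip(cv2.resize(im,None,fx=10,fy=10,interpolation=cv2.INTER_CUBIC)*1.5,0,255).astype(np.uint8))
o=env.get_obs();print(o["force"],o["tool_rot"])
plan([0.5055,0.0097,0.205],91,10)
E
```

```text
[ 0.36307289  0.42058962 -2.11075708] [-1.79911695e+02  1.82623702e-02  5.76636689e+01]
from [ 0.5476 -0.2875  0.2163] [-1.7991e+02  2.0000e-02  5.7660e+01]
[np.float64(2.29), np.float64(-1.95), np.float64(0.11), 0, 0, np.float64(-3.33)]
[np.float64(2.4), np.float64(-1.81), np.float64(0.11), 0, 0, np.float64(-3.33)]
[np.float64(2.5), np.float64(-1.67), np.float64(0.11), 0, 0, np.float64(-3.33)]
[np.float64(2.59), np.float64(-1.52), np.float64(0.11), 0, 0, np.float64(-3.33)]
[np.float64(2.67), np.float64(-1.37), np.float64(0.11), 0, 0, np.float64(-3.33)]
[np.float64(2.75), np.float64(-1.21), np.float64(0.11), 0, 0, np.float64(-3.33)]
[np.float64(2.81), np.float64(-1.05), np.float64(0.11), 0, 0, np.float64(-3.33)]
[np.float64(2.87), np.float64(-0.88), np.float64(0.11), 0, 0, np.float64(-3.33)]
[np.float64(2.92), np.float64(-0.71), np.float64(0.11), 0, 0, np.float64(-3.33)]
[np.float64(2.95), np.float64(-0.54), np.float64(0.11), 0, 0, np.float64(-3.33)]
```

View pics/w11.png

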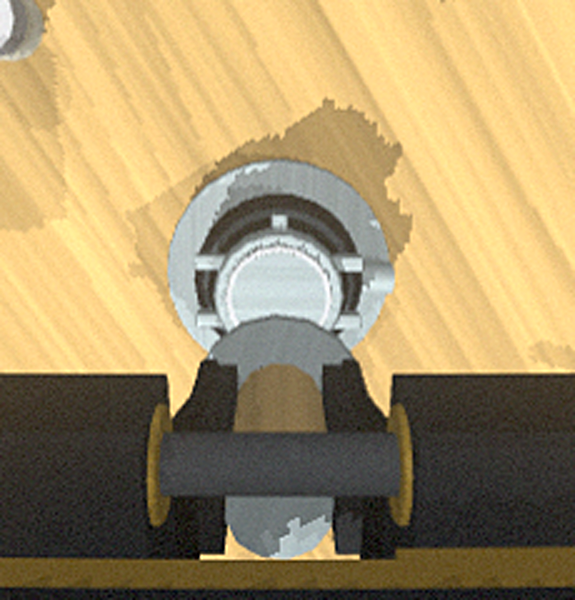

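View pics/s11.png

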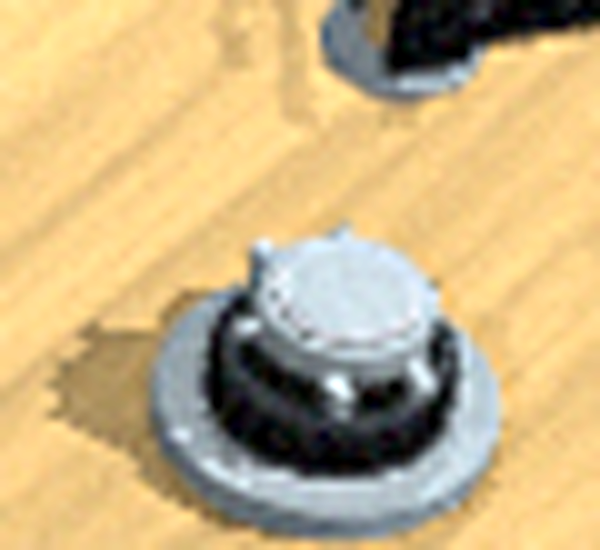

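The back is now nearly flush and square. The TCP dropped about 2.6 mm and the force fell from about 15 N to 6 N. Now carrying the pusher to the dish.

>>> drive_tool(
  commands=[
    [2.3,-2.0,0,0,0,-3.3,0],
    [2.4,-1.8,0,0,0,-3.3,0],
    [2.5,-1.7,0,0,0,-3.3,0],
    [2.6,-1.5,0,0,0,-3.3,0],
    [2.7,-1.4,0,0,0,-3.3,0],
    [2.7,-1.2,0,0,0,-3.3,0],
    [2.8,-1.1,0,0,0,-3.3,0],
    [2.9,-0.9,0,0,0,-3.3,0],
    [2.9,-0.7,0,0,0,-3.3,0],
    [3.0,-0.5,0,0,0,-3.3,0],
    [0,0,1,0,0,0,0],
    [0,0,1,0,0,0,0],
    [0,0,0,0,0,0,0],
    [0,0,0,0,0,0,0],
    [0,0,0,0,0,0,0],
  ],
)

```text
time_s: 17.4
tool_pos: [0.506, 0.0092, 0.1968]
tool_rot: [-179.9, -0.0, 90.5]
force: [0.9, -0.1, -1.5]
grip_width: 0.0212
```

```bash
python3 - <<'E'
from h import *
w=cam("wrist");s=cam("side")
cv2.imwrite("pics/w12.png",w["img"]); crop(s["img"],290,150,130,120,5,"pics/s12.png")
o=env.get_obs();print(o["tool_pos"],o["tool_rot"],o["time_s"])
print(proj(w,[.5055,.0097,.004]),proj(w,[.5055,.0097,.014]))
plan([0.5055,0.0097,0.1],91,5)
E
```

```text
[0.50638427 0.0096261  0.19746231] [ 1.79996884e+02 -2.84816180e-03  9.05460149e+01] 17.5
[320.74016857 191.50745441] [320.70500359 193.94502174]
from [0.5064 0.0096 0.1975] [180.    -0.    90.55]
[np.float64(0.0), np.float64(-0.02), np.float64(1.95), 0, 0, np.float64(-0.09)]
[np.float64(0.0), np.float64(-0.02), np.float64(1.95), 0, 0, np.float64(-0.09)]
[np.float64(0.0), np.float64(-0.02), np.float64(1.95), 0, 0, np.float64(-0.09)]
[np.float64(0.0), np.float64(-0.02), np.float64(1.95), 0, 0, np.float64(-0.09)]
[np.float64(0.0), np.float64(-0.02), np.float64(1.95), 0, 0, np.float64(-0.09)]
```

View pics/w12.png

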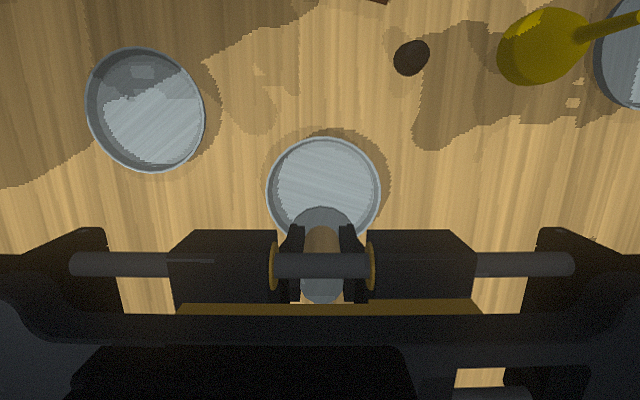

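View pics/s12.png

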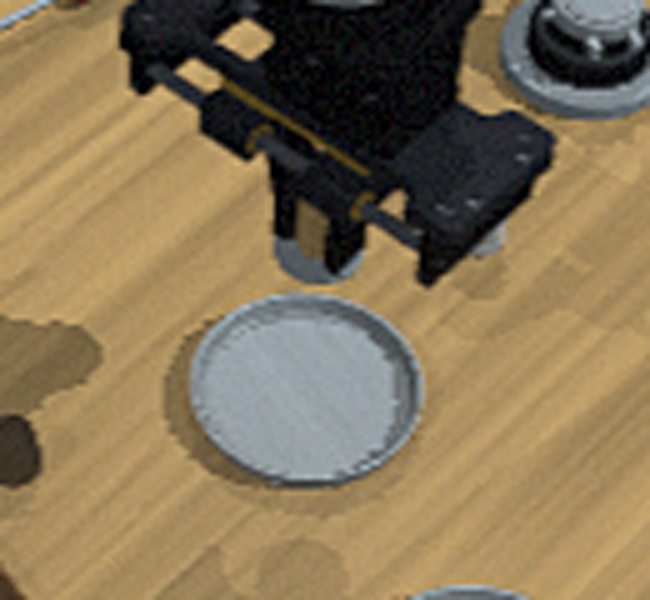

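>>> drive_tool(
  commands=[
    [0.1,0.05,2,0,0,0,0],
    [0.1,0.05,2.5,0,0,0,0],
    [0,0,2.5,0,0,0,0],
    [0,0,2,0,0,0,0],
    [0,0,1,0,0,0,0],
    [0,0,0,0,0,0,0],
    [0,0,0,0,0,0,0],
    [0,0,0,0,0,0,0],
    [0,0,0,0,0,0,0],
  ],
)

```text
time_s: 18.25
tool_pos: [0.5083, 0.0126, 0.0989]
tool_rot: [179.8, 0.0, 90.6]
force: [-0.3, -0.0, -0.7]
grip_width: 0.021
```

>>> drive_tool(
  commands=[
    [0,0,0.2,0,0,0,0],
    [0,0,0.1,0,0,0,0],
    [0,0,0.1,0,0,0,0],
    [0,0,0,0,0,0,0],
  ],
)

```text
time_s: 18.58
tool_pos: [0.507, 0.0126, 0.0934]
tool_rot: [-180.0, 0.0, 90.7]
force: [-0.5, -0.3, -0.6]
grip_width: 0.021
```

>>> drive_tool(
  commands=[
    [0,0,0.1,0,0,0,0],
    [0,0,0.1,0,0,0,0],
    [0,0,0,0,0,0,0],
    [0,0,0,0,0,0,0],
  ],
)

```text
time_s: 18.92
tool_pos: [0.507, 0.0126, 0.0913]
tool_rot: [-180.0, 0.0, 90.7]
force: [-0.1, 0.6, -1.6]
grip_width: 0.0212
```

>>> drive_tool(
  commands=[
    [0,0,0.1,0,0,0,0],
    [0,0,0,0,0,0,0],
    [0,0,0,0,0,0,0],
  ],
)

```text
time_s: 19.17
tool_pos: [0.507, 0.0127, 0.0904]
tool_rot: [-180.0, 0.0, 90.7]
force: [-0.5, -0.4, -1.6]
grip_width: 0.0211
```

>>> drive_tool(
  commands=[
    [0,0,0.05,0,0,0,0],
    [0,0,0,0,0,0,0],
    [0,0,0,0,0,0,0],
  ],
)

```text
time_s: 19.42
tool_pos: [0.5071, 0.0126, 0.0899]
tool_rot: [-180.0, 0.0, 90.7]
force: [-0.3, 0.7, -1.3]
grip_width: 0.0209
```

>>> drive_tool(
  commands=[
    [0,0,0.05,0,0,0,0],
    [0,0,0.05,0,0,0,0],
    [0,0,0,0,0,0,0],
  ],
)

```text
time_s: 19.67
tool_pos: [0.507, 0.0126, 0.0888]
tool_rot: [-180.0, 0.0, 90.7]
force: [0.2, 0.1, -1.0]
grip_width: 0.0215
```

>>> drive_tool(
  commands=[
    [0,0,0.05,0,0,0,0],
    [0,0,0,0,0,0,0],
    [0,0,0,0,0,0,0],
  ],
)

```text
time_s: 19.92
tool_pos: [0.507, 0.0126, 0.0884]
tool_rot: [-180.0, 0.0, 90.7]
force: [-0.6, -0.7, -1.7]
grip_width: 0.0211
```

>>> drive_tool(
  commands=[
    [0,0,0.05,0,0,0,0],
    [0,0,0,0,0,0,0],
    [0,0,0,0,0,0,0],
  ],
)

```text
time_s: 20.17
tool_pos: [0.5071, 0.0126, 0.0882]
tool_rot: [180.0, 0.0, 90.7]
force: [-0.9, 0.1, 2.0]
grip_width: 0.0209
```

>>> drive_tool(
  commands=[
    [0,0,0.05,0,0,0,0],
    [0,0,0,0,0,0,0],
    [0,0,0,0,0,0,0],
  ],
)

```text
time_s: 20.42
tool_pos: [0.5072, 0.0127, 0.0882]
tool_rot: [-180.0, 0.0, 90.7]
force: [-3.6, -0.0, 6.2]
grip_width: 0.0213
```

>>> drive_tool(
  commands=[
    [0,0,-0.06,0,0,0,0],
    [0,0,0,0,0,0,0],
    [0,0,0,0,0,0,0.3],
    [0,0,0,0,0,0,0.35],
    [0,0,0,0,0,0,0.4],
    [0,0,0,0,0,0,0.5],
    [0,0,0,0,0,0,0.5],
    [0,0,0,0,0,0,0.5],
  ],
)

```text
time_s: 21.08
tool_pos: [0.5071, 0.0127, 0.088]
tool_rot: [-180.0, 0.0, 90.7]
force: [-0.4, 1.3, -0.2]
grip_width: 0.0415
```

>>> drive_tool(
  commands=[
    [0,0,0,0,0,0,0.5],
    [0,0,-0.3,0,0,0,0.5],
    [0,0,-1,0,0,0,0.5],
    [0,0,-1.5,0,0,0,0.5],
    [0,0,-2.5,0,0,0,0.5],
    [0,0,-3,0,0,0,0.5],
    [0,0,-3,0,0,0,0.5],
    [0,0,-1,0,0,0,0.5],
    [0,0,0,0,0,0,0.5],
    [0,0,0,0,0,0,0.5],
  ],
)

```text
time_s: 21.92
tool_pos: [0.5071, 0.0125, 0.2113]
tool_rot: [179.9, 0.0, 90.7]
force: [-0.7, -0.1, 0.4]
grip_width: 0.0435
```

```bash
python3 - <<'E'
from h import *
w=cam("wrist");s=cam("side")
cv2.imwrite("pics/w13.png",w["img"]); cv2.imwrite("pics/s13.png",s["img"])
o=env.get_obs();print(o["tool_pos"],o["grip_width"],o["force"],o["time_s"])
E
```

```text
[0.50607382 0.0124819  0.20954295] 0.04335976904746253 [ 0.21193621 -0.5713381   0.34795409] 22.0167
```

View pics/w13.png

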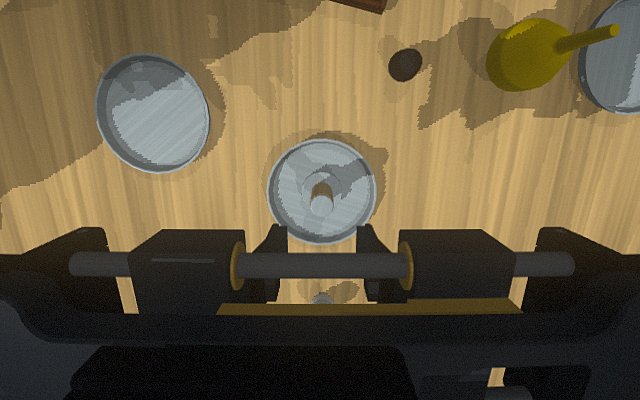

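View pics/s13.png

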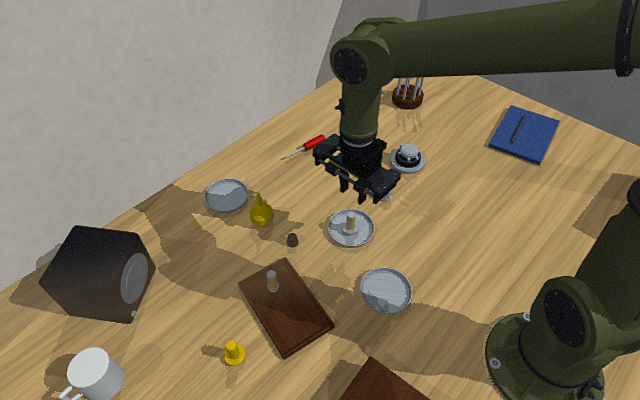

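```bash
python3 - <<'E'
from h import *
s=cam("side"); im=np.hstack([s["img"][130:180,375:435],s["img"][200:250,320:380]])
cv2.imwrite("pics/s14.png",np.clip(cv2.resize(im,None,fx=6,fy=6,interpolation=cv2.INTER_CUBIC)*1.4,0,255).astype(np.uint8))
E
```

```text
(no output)
```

View pics/s14.png

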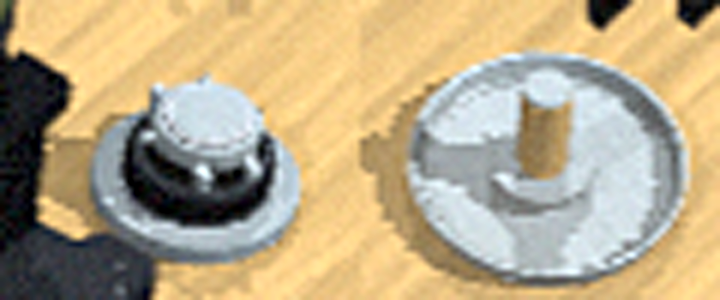

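The back still sits low and square, and the pusher stands upright in the middle of the dish, released. Handing in.

```bash
python3 -c "
from cell import env
print(env.sign_off())"
```

```text
the job is handed in; nothing more can be done
None
```

I pressed the watch back home with the wide pusher, then stood the pusher upright in the middle of the rightmost dish and let go. The job was handed in at about 22 s, with the arm clear of everything.

- **Click:** the force fell from about 15 N to 6 N and the tool dropped about 2.6 mm. Allowing for the cushion, that is about 3.9 mm of back travel. The highest push I read was about 15.2 N, below the 25 N limit.
- **Last pictures:** the back sits low and level, and the pusher is upright and free in the dish. The other dishes, both other pushers, the blower and the loupe look unmoved. I last saw the jar, which looked in place, while carrying the pusher to the dish; the gripper hid it in the final views.
- **What disagreed:** the cameras differed by 2–3 mm on where the watch's axis is, so I centred mainly by the wrist view relative to the held pusher. While pressing there was a sideways force of about 4–5 N, probably from the arm giving slightly; it vanished at the click. I had no direct reading of the back's tilt while pressing. The wrist view placed the dish about 5 mm from the other cameras' estimate, and I set the pusher down between the two.

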